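# Hang the filler's spacer plates nested on the hook, pressed home by feel

### The job

Put away the pouch filler's two spacer plates on the stand's hook, first the blue one and then the orange one snug against it. Push each one along the hook until it presses the sprung buffer firmly but gently (about 8 mm in, some 8 to 10 N, never more than 15 mm) before you let go of it. Leave both hanging straight on the hook, touching face to face, and leave the other things on the bench where they are.

Things in the scene. Friction and masses are not known exactly. Their poses are not given: they have to be found in the camera images.
- blue_plate_tab (a point): BLUE spacer plate, loose, upright in a rack slot: 10 mm thick (x), 64 mm wide (y), 139 mm tall (z up), 0.11-0.22 kg. Point: centre of its grip tab, 122 mm above the lower edge. Pinch the tab across its 30 mm width (y); it reaches from 22 mm below (the 64 mm wide shoulder) to 17 mm above this point
- orange_plate_tab (a point): ORANGE spacer plate: like the blue one in all sizes, and the same point, but its tab is 50 mm wide (y). Gripped across this tab, the fingers pass outside the narrower tab of a blue plate beside it
- blue_plate_window (a point): centre of the blue plate's window, 54 mm below its tab point: a hole through the plate along x, 18 mm wide (y) and 36 mm tall (z), that goes over the hook
- orange_plate_window (a point): centre of the orange plate's window, the same as the blue one's
- rack: fixed grey plastic rack, 130x90x43 mm, origin under its centre. Two slots for plates, centred at x = -35 and +35 mm, floor 10 mm up, walls to 43 mm, 1 mm play each side. The plates' axes start along the rack's; which plate is in which slot varies
- hook (a point): point on the axis of the steel hook rod: level, 12 mm diameter, 130 mm above the table. x runs along the rod from the free end into the stand, z up. The free end, at x = -21 to -11 mm, is an upturned nose whose top is 16 mm above the axis. A plate hanging on the rod has its tab point 42 mm above the axis; to pass the nose hold it 12 to 24 mm higher
- stand: fixed grey and aluminium stand of the hook, 130x110x150 mm, origin under its base; hook point at x = -45 mm, z = 130 mm. A dark collar with a sprung buffer on the rod stops the plates: 46 mm wide, top 16 mm above the rod axis. It is clamped anywhere, so that the buffer's rubber face lies at x = 33 to 57 mm from the hook point: not measured, feel for it
- buffer (a joint): how far the sprung buffer is pushed in along the rod, m: 0 free, end stop 0.018. About 1 N per mm, plus 0.1 N per mm/s damping, so push slowly; a plate dragging on the rod takes some N more, so do not bear down on it. 8 mm is a good firm push, over 15 mm overloads it. Once let go it comes back gently, as far as the drag of the plates lets it, and slides them back with it
- by_pouch_filled_3: bystander, loose: clear filled pouch with a blue panel, 142x89x17 mm, lying flat; origin under its centre
- by_sample_cup_1: bystander, loose: white cup with green lid, 60x60x54 mm; origin under its centre
- by_weight_0: bystander, loose: brass-coloured calibration weight, 32x32x34 mm; origin under its centre
- by_tape_clear: bystander, loose: roll of beige tape lying flat, 72x72x18 mm; origin under its centre
- by_marker_2: bystander, loose: grey marker pen with green cap, 12x140x13 mm, lying; origin under its centre
- by_bottle_oil: bystander, loose: brown bottle with black cap, 52x52x109 mm; origin under its centre

How it is judged:
By the outcome, as a careful person would: the job done as asked, in the order asked, and still so for the second after the job is handed in, with the robot touching nothing.
It also fails if it takes over 72 s, if anything falls off the work surface, if the arm or the gripper's body presses on something with over 40 N, if the wrist force passes 120 N, or if a joint passes its speed limit or range.

### The arm

A 6-joint arm with a two-finger parallel gripper is mounted at the origin on a cart in front of the work surface, level with it; the furniture and walls round the work are solid. World frame = base frame: x ahead of the robot, y to its left, z up, the work surface at z = 0. Lengths are in m, angles in rad, forces in N, time in s.
With the tool pointing down it reaches from about 0.25 to 0.725 m from the base axis. Payload 9.7 kg.
Tool frame: the origin (TCP) lies at the very end of the fingers, on their centre line; the grasp point (between the pads) lies grip_point_offset behind it (grip_point_offset is the distance from the TCP to the grasp point, in m); z points along the fingers, x is the direction in which the jaws open and shut, and the axes are right-handed (so a half turn about z gives the same grasp; the last joint's range is limited). The gripper opens to 85 mm and grips with 20 to 120 N. Pads are 22 mm wide; open, the fingers measure 114 mm over their backs; the gripper's body (76 mm by 85 mm) begins 54 mm behind the grasp point. The pads swing forward as they close: fully open they stand 13 mm farther back than shut.
Start: joints at [0, 0.087, 0.176, 1.66, 0, 1.571], TCP at [0.55, -0, 0.231] pointing down, gripper open.
Joint ranges: [-3.13, 3.13], [-0.85, 1.81], [-1.15, 1.24], [-2.2, 2.28], [-1.44, 1.52], [-3.14, 3.14]. Speed limits (rad/s): [2.22, 2.22, 2.57, 3.14, 3.14, 3.14].

### API

Orientations are given as a unit quaternion [w, x, y, z].
In Python, from station import get_state, capture, camera_params, job_done, recognise, cut_out, landmark_of, grip_point_offset gives the robot as it stands.
- The arm moves only by the shell command python3 -m handwheel 'ROWS' [FORCE]. ROWS is JSON, a list of rows, each an object of numbers: "ax", "ay", "az": the turn, a rotation vector about the tool's x, y, z in degrees; "x", "y", "z": the shift along the tool's x, y, z in m; "grip": the gripper's target within -1 to 1 (shut at 1, half-way at 0, fully open at -1). A call has exactly 10 rows; each row is the pose to reach, as a shift and turn from the pose measured when the call began, along the tool's axes at that moment; what a row does not reach only later rows make up. A row lasts 1/12 s, in which the tool goes at most 41.7 mm and 7.16 degrees, less where a joint would pass 70% of its speed; a pose out of reach is approached as far as the arm can. A call with a gripper value outside its range is refused whole. The fingers move at their own pace and stop on an object; FORCE is the grip in N (left out, the last holds). Time passes only in rows, so rows that repeat a pose let the fingers close, or fill a call up. It gives the time, the measured TCP pose, the force and the opening at its end, in the units of the state.
- get_state(): the state, without advancing time (a new reading comes with each control period).
- capture(name): name is "scene" or "side" or "wrist"; returns (picture, depth): 400x640x3 uint8, red, green, blue; 400x640 float32, m along the optical axis (not along the pixel's ray), 0 where there is no reading.
- camera_params(name): a dict with "K" (3x3 intrinsics, pixels), "dist_coeffs" ([k1, k2, p1, p2, k3] as OpenCV has them; the pictures are not rectified), "camera_from_world" (4x4, takes a point from world to camera coordinates); the wrist camera has in their place "mount" (4x4, takes a point from camera to tool coordinates, whose origin is the TCP and whose axes are the tool frame's). Camera axes: x right, y up, looking along -z (the intrinsics and any distortion apply to the point x, -y, -z); pixel columns grow to the right and rows downward; lengths in m; the calibration is good to about 2 mm. A picture is of the moment at which its call begins: read the wrist's pose just before it. camera_params takes no time and is no camera call.
- job_done(): hands the job in, once; it reports no verdict.
Trained networks look in the newest picture that a camera, given by its name, has taken for a name from the list of things; names that differ only in an ending like _2 or _b are one class to them, and where a whole thing is asked for, a point or a joint stands for the part that bears it (a point fixed in the world has none). Each returns a list of dicts, best first, with "p" (0 to 1); they miss things now and then, are a little off and sometimes report something else, mostly with a low value. They report only what shows in the picture. A call takes as long as a camera call.
- recognise(camera, name): "box" ([left, top, right, bottom] in pixels, round what is visible of it).
- cut_out(camera, name): "region" (400x640 bool, what is visible of it) and "box" ([left, top, right, bottom] in pixels, round what is visible of it).
- landmark_of(camera, name): "point" ([row, column] in pixels: a listed point, or the origin of a listed thing).
The state is a dict: "time": time; "joint_positions": joint angles; "dq": joint speeds; "joint_torque": joint torques, N m; "eef_pos": TCP position; "tcp_rot": TCP orientation; "contact_force": force on the tool from outside, world axes, zero at the start; "torque": the same for the moment, N m; "gripper_width": finger opening in m.
Only numpy, scipy, OpenCV 4.12 (cv2) and the standard library are available. Lean on these libraries where they do the work, as an engineer would, in place of code of your own. Each camera call takes 0.05 s, during which the arm holds its last target.

## Working session

There is one attempt and no reset: what is moved stays moved. The work goes in short steps, Python scripts to look and compute and a shell command to move; the robot and the scene stay as the last step left them, time stands still between calls to the robot, and variables do not carry over. Pictures are saved under pics/ and viewed, and the job is handed in when it is done.

```bash
ls -la; mkdir -p pics
cat > h.py <<'E'
import numpy as np, cv2, json
from station import *
def save(name, fn):
    im,d=capture(name); cv2.imwrite('pics/'+fn+'.png', im[:,:,::-1]); np.save('pics/'+fn+'_d.npy',d); return im,d
def Rq(q):
    w,x,y,z=q
    from scipy.spatial.transform import Rotation as R
    return R.from_quat([x,y,z,w]).as_matrix()
def camT(name,state=None):
    p=camera_params(name)
    if name=='wrist':
        s=state; T=np.eye(4); T[:3,:3]=Rq(s['tcp_rot']); T[:3,3]=s['eef_pos']
        return T@np.array(p['mount']), p
    return np.linalg.inv(np.array(p['camera_from_world'])), p
def ray(name,rc,state=None):
    T,p=camT(name,state)
    u=cv2.undistortPoints(np.array([[[rc[1],rc[0]]]],float),np.array(p['K']),np.array(p['dist_coeffs']))[0,0]
    d=np.array([u[0],-u[1],-1.0])
    return T[:3,3], T[:3,:3]@d
def world(name,rc,depth,state=None):
    o,d=ray(name,rc,state); return o+d*depth
def proj(name,P,state=None):
    T,p=camT(name,state); c=np.linalg.inv(T)@np.append(P,1)
    q=np.array([[c[0],-c[1],-c[2]]])
    uv=cv2.projectPoints(q,np.zeros(3),np.zeros(3),np.array(p['K']),np.array(p['dist_coeffs']))[0][0,0]
    return uv[::-1]
def onz(name,rc,z,state=None):
    o,d=ray(name,rc,state); return o+d*(z-o[2])/d[2]
def tri(rays):
    A=np.zeros((3,3));b=np.zeros(3)
    for o,d in rays:
        d=d/np.linalg.norm(d);M=np.eye(3)-np.outer(d,d);A+=M;b+=M@o
    x=np.linalg.solve(A,b); return x,[np.linalg.norm((np.eye(3)-np.outer(d,d)/(d@d))@(x-o)) for o,d in rays]
E
python3 - <<'E'
from h import *
s=get_state(); print(s, grip_point_offset if not callable(grip_point_offset) else grip_point_offset())
for n in ('scene','side','wrist'): save(n,n+'0')
for n in ('scene','side','wrist'): print(n,camT(n,s)[0].round(3).tolist())
E
```

```text
total 12
drwxr-xr-x  3 agent agent 4096 Dec  6 05:10 .
drwxr-xr-x 23 root  root  4096 Dec  6 05:10 ..
drwxr-xr-x  2 agent agent 4096 Dec  6 05:10 pics
{'time': 0.0, 'joint_positions': array([-7.86223002e-06,  8.74598158e-02,  1.75127355e-01,  1.65979996e+00,
        1.51513461e-06,  1.57084353e+00]), 'dq': array([-7.94016294e-04, -5.57074563e-04,  9.91352592e-04,  5.67459564e-05,
        5.14262464e-04,  1.07424211e-03]), 'joint_torque': array([ 7.68234549e-04, -5.20392072e+01,  4.64802504e+01,  1.63646933e-02,
        2.23589603e-05, -6.77332673e-05]), 'eef_pos': array([ 5.49768348e-01, -3.89059185e-06,  2.30579735e-01]), 'tcp_rot': array([-7.44425786e-07,  9.99999776e-01, -2.75340445e-05, -6.68046308e-04]), 'contact_force': array([ 0.97441714, -0.2834251 ,  0.16525008]), 'torque': array([ 0.03906694, -0.0594184 , -0.02050362]), 'gripper_width': 0.08573327897647585} 0.0187
scene [[0.653, 0.477, -0.588, -0.152], [-0.757, 0.414, -0.505, -0.811], [0.003, 0.775, 0.632, 0.766], [0.0, 0.0, 0.0, 1.0]]
side [[-1.0, -0.003, 0.015, 0.461], [0.015, -0.36, 0.933, 0.53], [0.003, 0.933, 0.36, 0.413], [0.0, 0.0, 0.0, 1.0]]
wrist [[1.0, -0.0, 0.001, 0.548], [0.0, 0.965, 0.263, 0.068], [-0.001, -0.263, 0.965, 0.373], [0.0, 0.0, 0.0, 1.0]]
```

View pics/scene0.png

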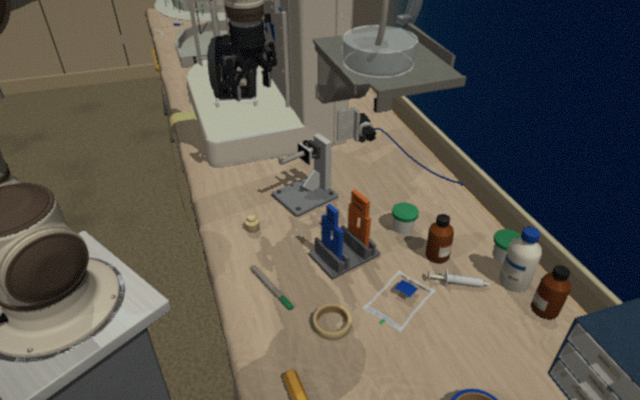

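View pics/side0.png

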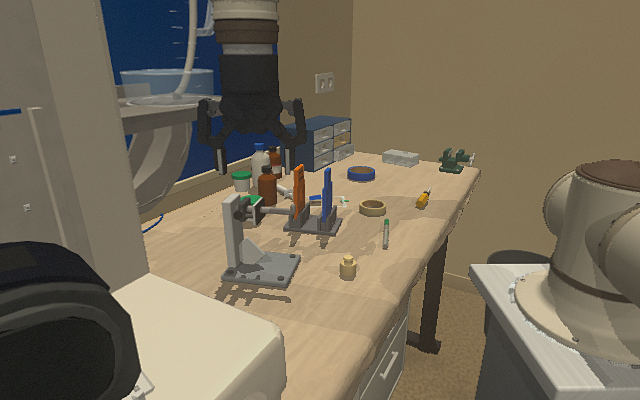

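View pics/wrist0.png

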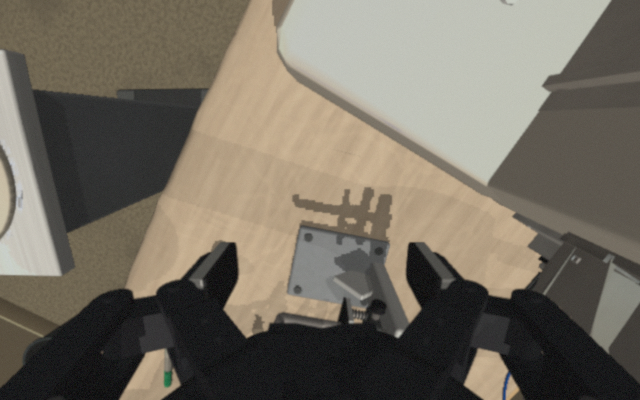

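The scene view shows blue at (333,230), orange at (360,215), the rack at (343,255), and the stand at (305,190) with its hook pointing towards the robot. In the side view, the hook's nose is at about (285,210). Next I'll ask the networks for positions.

Run:
```python
from h import *
names=['blue_plate_tab','orange_plate_tab','blue_plate_window','orange_plate_window','hook','rack','stand']
for n in names:
    R=[]
    for c in ('scene','side'):
        L=landmark_of(c,n)
        if L:
            rc=L[0]['point']; R.append(ray(c,rc)); 
            d=np.load(f'pics/{c}0_d.npy'); dd=d[int(round(rc[0])),int(round(rc[1]))]
            print(n,c,np.round(rc,1),[round(l['p'],2) for l in L],'depth pt',world(c,rc,dd).round(4))
    if len(R)==2:
        x,e=tri(R); print('  tri',x.round(4),np.round(e,4))
```

```text
blue_plate_tab scene [216.5 331.6] [0.67] depth pt [ 0.4303 -0.3384  0.1326]
blue_plate_tab side [176.6 328.4] [0.91] depth pt [ 0.438  -0.3256  0.1351]
  tri [ 0.4358 -0.336   0.1302] [0.0024 0.0024]
orange_plate_tab scene [201.7 360.8] [0.57] depth pt [ 0.4987 -0.3581  0.1391]
orange_plate_tab side [172.  300.2] [0.67] depth pt [ 0.5041 -0.3469  0.1398]
  tri [ 0.5036 -0.3556  0.1362] [0.0013 0.0013]
blue_plate_window scene [230.2 328.1] [0.8] depth pt [ 0.4339 -0.327   0.0874]
blue_plate_window side [197.9 328.7] [0.93, 0.63] depth pt [ 0.4364 -0.3442  0.075 ]
  tri [ 0.4373 -0.324   0.083 ] [0.0003 0.0003]
orange_plate_window scene [224.7 359.3] [0.74] depth pt [ 0.5737 -0.3061 -0.002 ]
orange_plate_window side [196.3 300.8] [0.77] depth pt [ 0.5046 -0.3607  0.0731]
  tri [ 0.5034 -0.3558  0.0741] [0.0012 0.0012]
hook scene [159.8 287.5] [0.61] depth pt [ 0.521  -0.1314  0.1298]
hook side [210.9 284.3] [0.86] depth pt [ 0.5236 -0.1236  0.135 ]
  tri [ 0.523  -0.1313  0.1305] [0.0018 0.0018]
rack scene [256.  345.7] [0.86] depth pt [ 0.436  -0.3733  0.0421]
rack side [222.5 311.9] [0.91] depth pt [ 0.4776 -0.3394  0.012 ]
  tri [ 0.4735 -0.3498  0.0039] [0.0052 0.0052]
stand scene [287.7 269.9] [0.37] depth pt [ 0.2924 -0.2951  0.0101]
stand side [270.7 267. ] [0.69] depth pt [ 0.5602 -0.1147  0.0143]
  tri [ 0.4796 -0.2043 -0.097 ] [0.1084 0.1084]
```

Run:
```python
import cv2
a=cv2.imread('pics/scene0.png')[120:280,260:420]; b=cv2.imread('pics/side0.png')[150:300,210:370]
cv2.imwrite('pics/cropa.png',cv2.resize(a,None,fx=3.5,fy=3.5,interpolation=cv2.INTER_CUBIC))
cv2.imwrite('pics/cropb.png',cv2.resize(b,None,fx=3.5,fy=3.5,interpolation=cv2.INTER_CUBIC))
```

```text
(no output)
```

View pics/cropa.png

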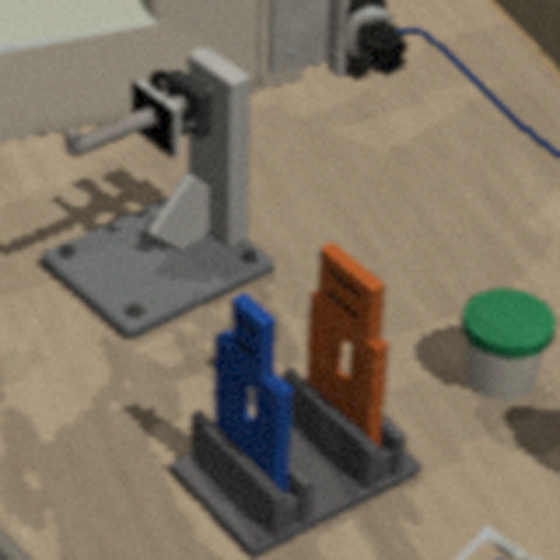

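View pics/cropb.png

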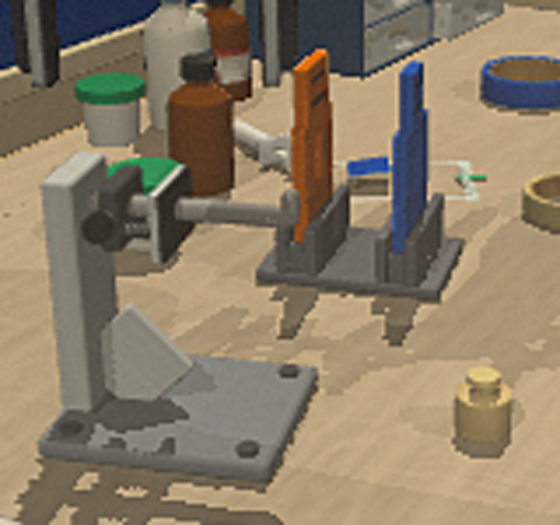

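```bash
cat >> h.py <<'E'
def cloud(name,fn,state=None):
    d=np.load(f'pics/{fn}_d.npy'); T,p=camT(name,state)
    v,u=np.mgrid[0:400,0:640]; pts=np.stack([u.ravel(),v.ravel()],1).astype(float)[:,None]
    q=cv2.undistortPoints(pts,np.array(p['K']),np.array(p['dist_coeffs']))[:,0]
    D=d.ravel(); c=np.stack([q[:,0]*D,-q[:,1]*D,-D],1)
    w=c@T[:3,:3].T+T[:3,3]; w[D==0]=np.nan
    return w.reshape(400,640,3)
E
python3 - <<'E'
from h import *
s=get_state()
def rect(P,lab):
    P=P[:,:2]
    r=cv2.minAreaRect((P*1000).astype(np.float32)); print(lab,len(P),np.round(r[0],1),np.round(r[1],1),round(r[2],2))
W={c:cloud(c,c+'0',s) for c in ('scene','side','wrist')}
for c in W:
    w=W[c].reshape(-1,3); 
    m=(np.abs(w[:,0]-0.56)<0.13)&(np.abs(w[:,1]+0.13)<0.11)
    for lo,hi in ((0.005,0.016),(0.14,0.16),(0.12,0.14)):
        P=w[m&(w[:,2]>lo)&(w[:,2]<hi)]
        if len(P)>20: rect(P,f'{c} stand {lo}-{hi}')
    m=(np.abs(w[:,0]-0.47)<0.1)&(np.abs(w[:,1]+0.35)<0.1)
    for lo,hi in ((0.004,0.02),(0.036,0.046),(0.06,0.16)):
        P=w[m&(w[:,2]>lo)&(w[:,2]<hi)]
        if len(P)>20: rect(P,f'{c} rack {lo}-{hi}')
E
```

```text
scene stand 0.005-0.016 1277 [ 579.4 -126.6] [144.2 152. ] 80.09
scene stand 0.14-0.16 270 [ 563.6 -139.7] [ 53.  134.5] 79.91
scene stand 0.12-0.14 450 [ 562.  -147.2] [121.2  73.1] 7.66
scene rack 0.004-0.02 871 [ 453.1 -366.3] [157.8 149.3] 84.85
scene rack 0.036-0.046 496 [ 470.3 -343.3] [92.6 99.1] 75.93
scene rack 0.06-0.16 1393 [ 470.5 -344.6] [66.8 82.9] 76.07
side stand 0.005-0.016 1731 [ 594.4 -131.7] [193.7 124.9] 2.92
side stand 0.14-0.16 405 [ 570.  -132.4] [ 57.3 132.8] 77.34
side stand 0.12-0.14 674 [ 570.9 -130.2] [ 61.2 132.3] 76.75
side rack 0.004-0.02 621 [ 463.9 -322.3] [128.3 183. ] 84.47
side rack 0.036-0.046 253 [ 474.2 -343.6] [92.9 97.3] 75.48
side rack 0.06-0.16 765 [ 474.9 -343.8] [67.6 81.5] 74.55
wrist stand 0.005-0.016 5117 [ 570.1 -136. ] [110.6 130.1] 78.17
wrist stand 0.14-0.16 272 [ 568.3 -119.7] [ 15.  129.8] 82.92
wrist stand 0.12-0.14 1425 [ 570.2 -117.1] [ 35.7 133.6] 79.44
```

Both the stand base and the rack came out clean: stand yaw ≈ -11.8°, rack yaw ≈ -14.5°. Next I go above the rack with the jaws turned to the plates' y axis, for a close wrist view.

```bash
python3 -m handwheel '[{"x":-0.002,"y":0.02,"z":-0.01,"az":-7,"grip":-1},{"x":-0.005,"y":0.055,"z":-0.02,"az":-14,"grip":-1},{"x":-0.008,"y":0.093,"z":-0.03,"az":-21,"grip":-1},{"x":-0.011,"y":0.131,"z":-0.04,"az":-28,"grip":-1},{"x":-0.014,"y":0.169,"z":-0.04,"az":-35,"grip":-1},{"x":-0.017,"y":0.207,"z":-0.04,"az":-42,"grip":-1},{"x":-0.02,"y":0.245,"z":-0.04,"az":-49,"grip":-1},{"x":-0.024,"y":0.283,"z":-0.04,"az":-56,"grip":-1},{"x":-0.028,"y":0.32,"z":-0.04,"az":-63,"grip":-1},{"x":-0.03,"y":0.355,"z":-0.04,"az":-70,"grip":-1}]' 40
python3 - <<'E'
from h import *
s=get_state(); R=Rq(s['tcp_rot']); print(np.degrees(np.arctan2(R[1,0],R[0,0])),s['eef_pos'],s['joint_positions'].round(3))
E
```

```text
0.0020429934518852977 [5.49996718e-01 2.10949761e-05 2.31287107e-01] [0.    0.087 0.176 1.66  0.    1.571]invalid input
```

```bash
python3 -m handwheel '[{"ax":0,"ay":0,"az":-7,"x":-0.002,"y":0.02,"z":-0.01,"grip":-1},{"ax":0,"ay":0,"az":-14,"x":-0.005,"y":0.055,"z":-0.02,"grip":-1},{"ax":0,"ay":0,"az":-21,"x":-0.008,"y":0.093,"z":-0.03,"grip":-1},{"ax":0,"ay":0,"az":-28,"x":-0.011,"y":0.131,"z":-0.04,"grip":-1},{"ax":0,"ay":0,"az":-35,"x":-0.014,"y":0.169,"z":-0.04,"grip":-1},{"ax":0,"ay":0,"az":-42,"x":-0.017,"y":0.207,"z":-0.04,"grip":-1},{"ax":0,"ay":0,"az":-49,"x":-0.02,"y":0.245,"z":-0.04,"grip":-1},{"ax":0,"ay":0,"az":-56,"x":-0.024,"y":0.283,"z":-0.04,"grip":-1},{"ax":0,"ay":0,"az":-63,"x":-0.028,"y":0.32,"z":-0.04,"grip":-1},{"ax":0,"ay":0,"az":-70,"x":-0.03,"y":0.355,"z":-0.04,"grip":-1}]' 40
python3 - <<'E'
from h import *
s=get_state(); R=Rq(s['tcp_rot']); print(s['time'],np.degrees(np.arctan2(R[1,0],R[0,0])),s['eef_pos'],s['joint_positions'].round(3))
E
```

```text
time: 1.68
eef_pos: [0.5192, -0.3572, 0.2713]
tcp_rot: [0.0, 0.824, 0.567, -0.0]
contact_force: [0.3, -0.1, 0.0]
gripper_width: 0.0854
1.6833 69.05425228724523 [ 0.51919675 -0.35723739  0.27133215] [-0.603  0.314  0.519  1.776 -0.    -0.237]
```

Run:
```python
from h import *
s=get_state(); save('wrist','w1')
for n in ['blue_plate_tab','orange_plate_tab','blue_plate_window','rack']:
    L=landmark_of('wrist',n)
    for l in L[:1]: print(n,l)
np.save('pics/w1_s.npy',s,allow_pickle=True)
w=cloud('wrist','w1',s).reshape(-1,3); im=cv2.imread('pics/w1.png').reshape(-1,3).astype(int)
m=(np.abs(w[:,0]-0.47)<0.12)&(np.abs(w[:,1]+0.345)<0.1)
def rect(P,lab):
    r=cv2.minAreaRect((P[:,:2]*1000).astype(np.float32)); print(lab,len(P),np.round(r[0],1),np.round(r[1],1),round(r[2],2),P[:,2].mean().round(4))
B,G,R=im.T
blue=(B>R+40); org=(R>B+60)&(R>G+40)
for lab,c in (('blue',blue),('org',org)):
    for lo,hi in ((0.10,0.123),(0.138,0.17),(0.07,0.17)):
        P=w[m&c&(w[:,2]>lo)&(w[:,2]<hi)]
        if len(P)>20: rect(P,f'{lab} {lo}')
for lo,hi in ((0.036,0.05),(0.004,0.02)):
    P=w[m&~blue&~org&(w[:,2]>lo)&(w[:,2]<hi)]
    if len(P)>20: rect(P,f'rack {lo}')
```

```text
blue_plate_tab {'point': [105.7, 314.0], 'p': 0.97}
orange_plate_tab {'point': [173.2, 321.3], 'p': 0.74}
rack {'point': [138.7, 320.5], 'p': 0.77}
blue 0.1 307 [ 437.8 -332.5] [63.7 10.2] 75.05 0.1096
blue 0.138 386 [ 437.9 -332.8] [30.1  9.7] 75.34 0.1482
blue 0.07 748 [ 437.8 -332.5] [63.7 10.2] 75.05 0.1288
org 0.1 119 [ 505.  -350.5] [63.4  9.9] 75.34 0.1092
org 0.138 585 [ 505.2 -350.5] [50.1 10.4] 75.6 0.1484
org 0.07 729 [ 505.1 -350.5] [63.4 10.4] 75.54 0.1407
rack 0.036 1179 [ 471.2 -341.8] [89.9 97.4] 74.78 0.0425
rack 0.004 2751 [ 471.4 -341.6] [ 90.4 129. ] 75.03 0.0098
```

View pics/w1.png

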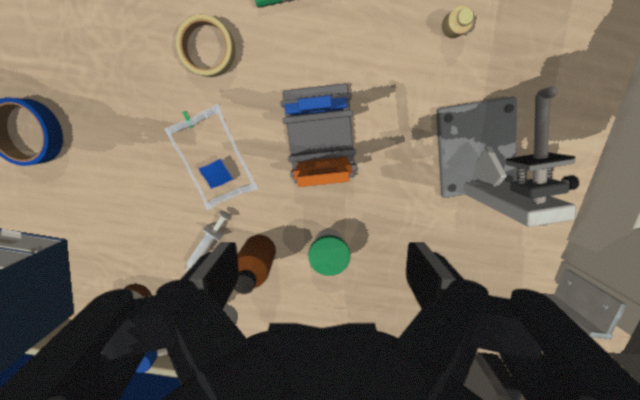

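The wrist picture is clear: the blue tab is at row 103, column 315, orange at (172,322), and the hook rod runs from (93,547) to the collar at (160,540). Now for the hook axis.

Run:
```python
from h import *
s=np.load('pics/w1_s.npy',allow_pickle=True).item()
W=cloud('wrist','w1',s)
def rect(P,lab):
    r=cv2.minAreaRect((P[:,:2]*1000).astype(np.float32)); print(lab,len(P),np.round(r[0],1),np.round(r[1],1),round(r[2],2),P[:,2].mean().round(4))
w=W.reshape(-1,3)
m=(np.abs(w[:,0]-0.57)<0.1)&(np.abs(w[:,1]+0.13)<0.085)
rect(w[m&(w[:,2]>0.004)&(w[:,2]<0.018)],'base')
rod=W[80:155,530:560].reshape(-1,3); rod=rod[(rod[:,2]>0.125)&(rod[:,2]<0.15)]
rect(rod,'rod'); 
P=rod[rod[:,2]<0.139]; c=P[:,:2].mean(0); u,sv,vt=np.linalg.svd(P[:,:2]-c); print('rod dir',c,vt[0],np.degrees(np.arctan2(vt[0,1],vt[0,0])), P[:,2].max(), np.percentile(P[:,2],[50,90]))
a=np.radians(-11.9); ex=np.array([np.cos(a),np.sin(a)]); ey=np.array([-ex[1],ex[0]])
for r in range(84,200,4):
    q=W[r,520:585]; k=(q[:,2]>0.10)
    if k.any():
        q=q[k]; print(r,len(q),((q[:,:2]-[.526,-.127])@ex).round(4).mean().round(4), ((q[:,:2]-[.526,-.127])@ey).min().round(4),((q[:,:2]-[.526,-.127])@ey).max().round(4),q[:,2].max().round(4))
P=w[m&(w[:,2]>0.04)]
```

```text
base 5762 [ 568.8 -136.4] [111.1 129.1] 79.29 0.0121
rod 1050 [ 536.5 -130.9] [71.1 26.4] 5.33 0.135
rod dir [ 0.5332397  -0.13197332] [ 0.98604981 -0.16645051] -9.581508107029562 0.13872881296576217 [0.13465524 0.13643889]
88 12 -0.0246 -0.0042 0.0005 0.1455
92 21 -0.0215 -0.0075 0.0013 0.1467
96 20 -0.0182 -0.0077 0.0002 0.1451
100 15 -0.0147 -0.0072 0.0022 0.1367
104 15 -0.0109 -0.0065 0.0023 0.136
108 14 -0.0072 -0.0071 0.0025 0.1363
112 15 -0.0034 -0.0069 0.0026 0.1371
116 14 0.0004 -0.0068 0.0045 0.1369
120 14 0.0042 -0.0066 0.0021 0.1359
124 15 0.0079 -0.0066 0.0016 0.137
128 15 0.0118 -0.0074 0.0023 0.137
132 15 0.0157 -0.0066 0.0033 0.1367
136 14 0.0195 -0.0081 0.0012 0.1371
140 15 0.0236 -0.0065 0.0025 0.1362
144 15 0.0275 -0.0067 0.0036 0.1373
148 16 0.0315 -0.0069 0.0039 0.1362
152 18 0.0361 -0.0081 0.0213 0.1373
156 56 0.0409 -0.0083 0.0222 0.1476
160 54 0.0427 -0.0206 0.0222 0.1475
164 50 0.0455 -0.0242 0.0161 0.1478
168 32 0.0491 -0.0244 0.014 0.1474
172 24 0.0563 -0.0179 0.014 0.1367
176 38 0.0627 -0.0168 0.0367 0.1371
180 57 0.067 -0.0167 0.0354 0.138
184 60 0.0685 -0.0188 0.0354 0.1465
188 57 0.0713 -0.0209 0.0366 0.1471
192 47 0.0742 -0.0216 0.0165 0.1478
196 32 0.0819 -0.0199 0.0222 0.1467
```

```bash
cat >> h.py <<'E'
def goto(P,yaw,tilt=None):
    """print tool-frame shift/turn from present pose to tcp P, tool down with tool-x world yaw (deg)"""
    from scipy.spatial.transform import Rotation as Ro
    s=get_state(); R=Rq(s['tcp_rot']); y=np.radians(yaw)
    G=np.array([[np.cos(y),np.sin(y),0],[np.sin(y),-np.cos(y),0],[0,0,-1]])
    rv=np.degrees(Ro.from_matrix(R.T@G).as_rotvec()); d=R.T@(np.array(P)-s['eef_pos'])
    print('t',round(s['time'],2),'shift',d.round(4),'turn',rv.round(2),'F',s['contact_force'].round(2),'w',round(s['gripper_width'],4),'eef',s['eef_pos'].round(4))
E
python3 - <<'E'
from h import *
goto([0.4378,-0.3327,0.116],75.1)
E
```

```text
t 1.93 shift [-0.0094 -0.0845  0.1551] turn [-0.02 -0.02 -6.49] F [-0.   -0.04  0.4 ] w 0.0856 eef [ 0.52   -0.3549  0.2711]
```

```bash
python3 -m handwheel '[{"ax":0,"ay":0,"az":-3,"x":-0.003,"y":-0.025,"z":0.01,"grip":-1},{"ax":0,"ay":0,"az":-6.5,"x":-0.006,"y":-0.055,"z":0.03,"grip":-1},{"ax":0,"ay":0,"az":-6.5,"x":-0.0094,"y":-0.0845,"z":0.055,"grip":-1},{"ax":0,"ay":0,"az":-6.5,"x":-0.0094,"y":-0.0845,"z":0.075,"grip":-1},{"ax":0,"ay":0,"az":-6.5,"x":-0.0094,"y":-0.0845,"z":0.095,"grip":-1},{"ax":0,"ay":0,"az":-6.5,"x":-0.0094,"y":-0.0845,"z":0.115,"grip":-1},{"ax":0,"ay":0,"az":-6.5,"x":-0.0094,"y":-0.0845,"z":0.135,"grip":-1},{"ax":0,"ay":0,"az":-6.5,"x":-0.0094,"y":-0.0845,"z":0.15,"grip":-1},{"ax":0,"ay":0,"az":-6.5,"x":-0.0094,"y":-0.0845,"z":0.155,"grip":-1},{"ax":0,"ay":0,"az":-6.5,"x":-0.0094,"y":-0.0845,"z":0.155,"grip":-1}]' 40
python3 - <<'E'
from h import *
goto([0.4378,-0.3327,0.116],75.1); save('side','s2'); save('wrist','w2')
E
```

```text
time: 2.77
eef_pos: [0.4376, -0.3313, 0.1154]
tcp_rot: [-0.001, 0.793, 0.61, -0.0]
contact_force: [-0.5, 1.6, 0.5]
gripper_width: 0.0852
t 2.77 shift [-0.0013  0.0005 -0.0006] turn [-0.1  -0.06  0.04] F [-0.51  1.64  0.51] w 0.0852 eef [ 0.4376 -0.3313  0.1154]
```

View pics/w2.png

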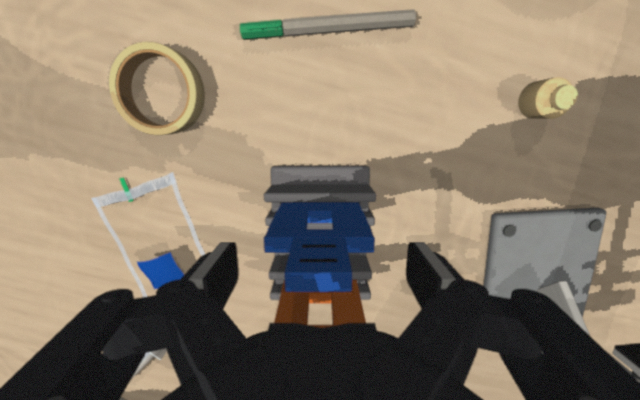

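View pics/s2.png

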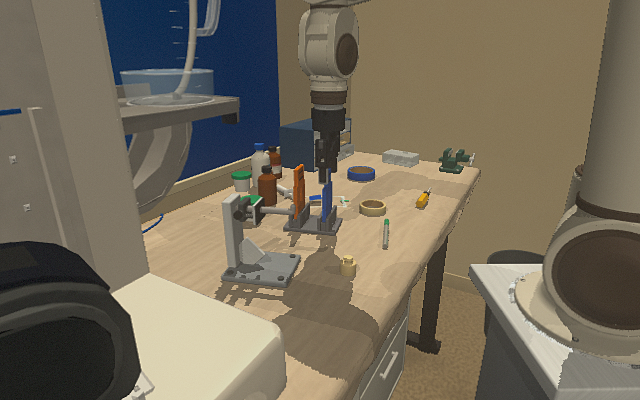

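The fingers straddle the blue tab (columns 285–355, jaws at 235 and 408), centred and square. Closing now.

```bash
python3 -m handwheel '[{"ax":0,"ay":0,"az":0,"x":0,"y":0,"z":0,"grip":1},{"ax":0,"ay":0,"az":0,"x":0,"y":0,"z":0,"grip":1},{"ax":0,"ay":0,"az":0,"x":0,"y":0,"z":0,"grip":1},{"ax":0,"ay":0,"az":0,"x":0,"y":0,"z":0,"grip":1},{"ax":0,"ay":0,"az":0,"x":0,"y":0,"z":0,"grip":1},{"ax":0,"ay":0,"az":0,"x":0,"y":0,"z":0,"grip":1},{"ax":0,"ay":0,"az":0,"x":0,"y":0,"z":0,"grip":1},{"ax":0,"ay":0,"az":0,"x":0,"y":0,"z":0,"grip":1},{"ax":0,"ay":0,"az":0,"x":0,"y":0,"z":0,"grip":1},{"ax":0,"ay":0,"az":0,"x":0,"y":0,"z":0,"grip":1}]' 50
python3 - <<'E'
from h import *
goto([0.4378,-0.3327,0.116],75.1); s=get_state(); print(s['torque'])
save('wrist','w3')
E
```

```text
time: 3.7
eef_pos: [0.4384, -0.3325, 0.1177]
tcp_rot: [0.001, 0.793, 0.61, 0.0]
contact_force: [-1.1, -1.1, 5.9]
gripper_width: 0.0295
t 3.7 shift [-0.0004 -0.0005  0.0017] turn [0.08 0.03 0.03] F [-1.12 -1.15  5.94] w 0.0295 eef [ 0.4384 -0.3325  0.1177]
[-0.2846229   0.09069987 -0.00099663]
```

View pics/w3.png

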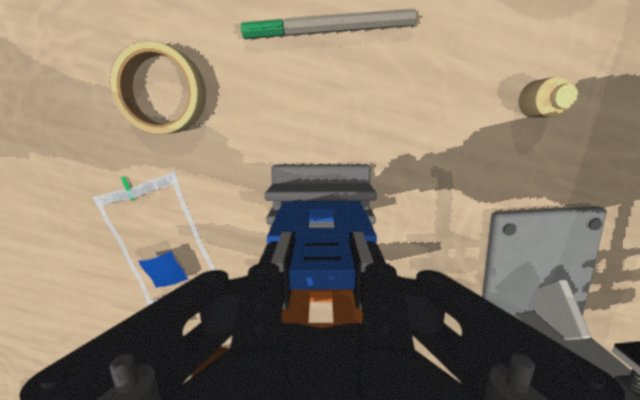

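```bash
python3 -m handwheel '[{"ax":0,"ay":0,"az":0,"x":0,"y":0,"z":-0.008,"grip":1},{"ax":0,"ay":0,"az":0,"x":0,"y":0,"z":-0.02,"grip":1},{"ax":0,"ay":0,"az":0,"x":0,"y":0,"z":-0.035,"grip":1},{"ax":0,"ay":0,"az":0,"x":0,"y":0,"z":-0.05,"grip":1},{"ax":0,"ay":0,"az":0,"x":0,"y":0,"z":-0.068,"grip":1},{"ax":0,"ay":0,"az":0,"x":0,"y":0,"z":-0.086,"grip":1},{"ax":0,"ay":0,"az":0,"x":0,"y":0,"z":-0.105,"grip":1},{"ax":0,"ay":0,"az":0,"x":0,"y":0,"z":-0.125,"grip":1},{"ax":0,"ay":0,"az":0,"x":0,"y":0,"z":-0.14,"grip":1},{"ax":0,"ay":0,"az":0,"x":0,"y":0,"z":-0.15,"grip":1}]' 50
python3 - <<'E'
from h import *
goto([0.4985,-0.2465,0.27],78.2); s=get_state(); print(s['torque'])
E
```

```text
time: 4.58
eef_pos: [0.4383, -0.3323, 0.2703]
tcp_rot: [0.002, 0.793, 0.61, 0.001]
contact_force: [-0.3, -0.5, -1.7]
gripper_width: 0.0294
t 4.58 shift [0.0984 0.0361 0.0003] turn [ 0.18  0.06 -3.06] F [-0.34 -0.51 -1.73] w 0.0294 eef [ 0.4383 -0.3323  0.2703]
[ 0.02430508 -0.04290518  0.06430344]
```

```bash
python3 -m handwheel '[{"ax":0,"ay":0,"az":-0.5,"x":0.01,"y":0.004,"z":0,"grip":1},{"ax":0,"ay":0,"az":-1,"x":0.03,"y":0.01,"z":0,"grip":1},{"ax":0,"ay":0,"az":-2,"x":0.055,"y":0.02,"z":0,"grip":1},{"ax":0,"ay":0,"az":-2.5,"x":0.075,"y":0.028,"z":0,"grip":1},{"ax":0,"ay":0,"az":-3,"x":0.09,"y":0.033,"z":0,"grip":1},{"ax":0,"ay":0,"az":-3,"x":0.0984,"y":0.036,"z":0,"grip":1},{"ax":0.2,"ay":0,"az":-3,"x":0.0984,"y":0.036,"z":0,"grip":1},{"ax":0.2,"ay":0,"az":-3,"x":0.0984,"y":0.036,"z":0,"grip":1},{"ax":0.2,"ay":0,"az":-3,"x":0.0984,"y":0.036,"z":0,"grip":1},{"ax":0.2,"ay":0,"az":-3,"x":0.0984,"y":0.036,"z":0,"grip":1}]' 50
python3 - <<'E'
from h import *
goto([0.4985,-0.2465,0.27],78.2); s=get_state(); np.save('pics/w4_s.npy',s,allow_pickle=True); save('wrist','w4'); print(landmark_of('wrist','hook'),landmark_of('wrist','blue_plate_tab'))
E
```

```text
time: 5.42
eef_pos: [0.498, -0.2471, 0.2703]
tcp_rot: [0.0, 0.777, 0.63, -0.001]
contact_force: [-0.2, 0.3, -1.1]
gripper_width: 0.0293
t 5.42 shift [0.0007 0.0004 0.0003] turn [-0.02  0.07 -0.13] F [-0.22  0.28 -1.09] w 0.0293 eef [ 0.498  -0.2471  0.2703]
[{'point': [189.1, 438.0], 'p': 0.75}] [{'point': [262.5, 323.0], 'p': 0.85}]
```

View pics/w4.png

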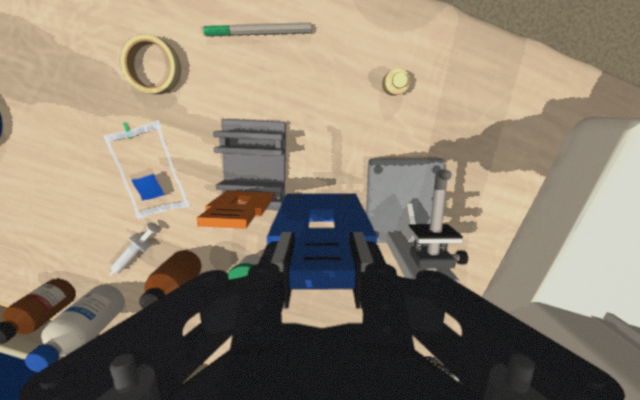

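```bash
cat > hook.py <<'E'
from h import *
def rect(P,lab):
    r=cv2.minAreaRect((P[:,:2]*1000).astype(np.float32)); print(lab,len(P),np.round(r[0],1),np.round(r[1],1),round(r[2],2),P[:,2].mean().round(4)); return r
E
python3 - <<'E'
from hook import *
s=np.load('pics/w4_s.npy',allow_pickle=True).item()
W=cloud('wrist','w4',s); w=W.reshape(-1,3); im=cv2.imread('pics/w4.png').astype(int)
m=(np.abs(w[:,0]-0.57)<0.1)&(np.abs(w[:,1]+0.13)<0.085)
rect(w[m&(w[:,2]>0.006)&(w[:,2]<0.018)],'base')
h0=np.array([.523,-.129]);a=np.radians(-11.8); ex=np.array([np.cos(a),np.sin(a)]); ey=np.array([-ex[1],ex[0]])
X=[];Y=[]
for r in range(164,228,3):
    q=W[r,415:465]; k=(q[:,2]>0.115)
    if k.sum()>4:
        q=q[k]; x=((q[:,:2]-h0)@ex); y=(q[:,:2]-h0)@ey
        print(r,len(q),x.mean().round(4),y.min().round(4),y.max().round(4),q[:,2].max().round(4))
        if 178<r<218: X.append(x.mean());Y.append((y.min()+y.max())/2)
print('mid y fit',np.polyfit(X,Y,1), np.mean(Y))
# plate in tool frame
R=Rq(s['tcp_rot'])
B,G,Rr=im[...,0],im[...,1],im[...,2]
bl=(B>Rr+40); bl[:180]=False; bl[300:]=False; bl[:,:255]=False; bl[:,390:]=False
P=(W[bl]-s['eef_pos'])@R
print('plate tool-frame')
for lo,hi in ((-0.045,-0.028),(0.0,0.012)):
    q=P[(P[:,2]>lo)&(P[:,2]<hi)]; 
    if len(q)>20: rect(q,f'{lo}'); print(np.percentile(q[:,2],[5,50,95]).round(4))
E
```

```text
base 4553 [ 568.7 -136.9] [110.  129.1] 78.48 0.012
170 11 -0.0227 -0.0015 0.0026 0.143
173 15 -0.0201 -0.0032 0.0039 0.1453
176 16 -0.0171 -0.0039 0.0045 0.1469
179 14 -0.0135 -0.0037 0.0038 0.1435
182 13 -0.0098 -0.0032 0.0079 0.1363
185 13 -0.0067 -0.0039 0.0065 0.1369
188 13 -0.0036 -0.0041 0.0073 0.1366
191 13 -0.0004 -0.0041 0.0081 0.1363
194 12 0.0027 -0.0035 0.0067 0.1365
197 13 0.0059 -0.0037 0.0072 0.1366
200 13 0.0091 -0.0035 0.0082 0.1363
203 12 0.0122 -0.0035 0.0061 0.1367
206 13 0.0156 -0.0038 0.0071 0.1368
209 12 0.0188 -0.0038 0.0056 0.1363
212 12 0.0219 -0.004 0.0064 0.1364
215 13 0.0254 -0.0034 0.0069 0.1369
218 12 0.0285 -0.0037 0.0053 0.138
221 11 0.0319 -0.0032 0.0049 0.1374
224 13 0.0354 -0.0038 0.0073 0.1366
227 37 0.0422 -0.0167 0.0237 0.1365
mid y fit [0.00353916 0.00150658] 0.00152772012559676
plate tool-frame
-0.045 1388 [ 0.8 -1.6] [10.5 29.2] 89.54 -0.031
[-0.0322 -0.0312 -0.0289]
0.0 655 [ 0.9 -4. ] [ 5.1 63.2] 89.88 0.0067
[0.0007 0.0075 0.0113]
```

Run:
```python
from hook import *
goto([0.4498,-0.1127,0.175],78.2)
```

```text
t 5.57 shift [ 0.1215 -0.0749  0.0953] turn [-0.02  0.06 -0.13] F [-0.17 -0.51 -0.49] w 0.0292 eef [ 0.498  -0.247   0.2704]
```

```bash
python3 -m handwheel '[{"ax":0,"ay":0,"az":0,"x":0.005,"y":-0.02,"z":0,"grip":1},{"ax":0,"ay":0,"az":0,"x":0.02,"y":-0.045,"z":0,"grip":1},{"ax":0,"ay":0,"az":0,"x":0.045,"y":-0.07,"z":0,"grip":1},{"ax":0,"ay":0,"az":-0.1,"x":0.07,"y":-0.075,"z":0.015,"grip":1},{"ax":0,"ay":0,"az":-0.1,"x":0.095,"y":-0.075,"z":0.035,"grip":1},{"ax":0,"ay":0,"az":-0.1,"x":0.112,"y":-0.075,"z":0.06,"grip":1},{"ax":0,"ay":0,"az":-0.1,"x":0.12,"y":-0.075,"z":0.08,"grip":1},{"ax":0,"ay":0,"az":-0.1,"x":0.1215,"y":-0.075,"z":0.0953,"grip":1},{"ax":0,"ay":0,"az":-0.1,"x":0.1215,"y":-0.075,"z":0.0953,"grip":1},{"ax":0,"ay":0,"az":-0.1,"x":0.1215,"y":-0.075,"z":0.0953,"grip":1}]' 50
python3 - <<'E'
from h import *
goto([0.4498,-0.1127,0.175],78.2); save('side','s5'); save('scene','c5')
for n in ('blue_plate_tab','blue_plate_window','hook'):
    R=[]
    for c in ('side','scene'):
        L=landmark_of(c,n); 
        if L: R.append(ray(c,L[0]['point'])); print(n,c,L[0])
    if len(R)==2: print(tri(R))
a=cv2.imread('pics/s5.png')[130:290,200:400]; b=cv2.imread('pics/c5.png')[60:220,220:380]
cv2.imwrite('pics/s5c.png',cv2.resize(a,None,fx=3.5,fy=3.5,interpolation=cv2.INTER_CUBIC))
cv2.imwrite('pics/c5c.png',cv2.resize(b,None,fx=3.5,fy=3.5,interpolation=cv2.INTER_CUBIC))
E
```

```text
time: 6.4
eef_pos: [0.4493, -0.1128, 0.175]
tcp_rot: [-0.0, 0.776, 0.63, -0.001]
contact_force: [-0.2, -0.2, -0.4]
gripper_width: 0.029
t 6.4 shift [ 0.0002  0.0005 -0.    ] turn [-0.07  0.07 -0.04] F [-0.19 -0.25 -0.39] w 0.029 eef [ 0.4493 -0.1128  0.175 ]
blue_plate_tab side {'point': [183.6, 321.5], 'p': 0.81}
blue_plate_tab scene {'point': [255.1, 432.5], 'p': 0.3}
(array([ 0.47759086, -0.52126627,  0.07453584]), [np.float64(0.033754550490222246), np.float64(0.03375455049022227)])
blue_plate_window side {'point': [212.0, 328.3], 'p': 0.74}
blue_plate_window scene {'point': [168.0, 254.1], 'p': 0.6}
(array([ 0.44216185, -0.10718368,  0.13854883]), [np.float64(0.0016381210515097999), np.float64(0.001638121051509715)])
hook side {'point': [208.9, 286.8], 'p': 0.87}
hook scene {'point': [159.0, 286.5], 'p': 0.95}
(array([ 0.5186839 , -0.13193034,  0.13458731]), [np.float64(0.0012831307626152769), np.float64(0.0012831307626152495)])
```

View pics/s5c.png

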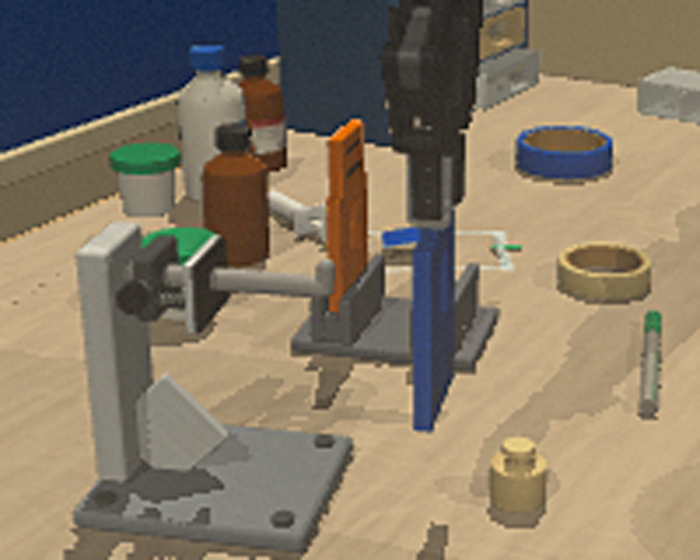

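View pics/c5c.png

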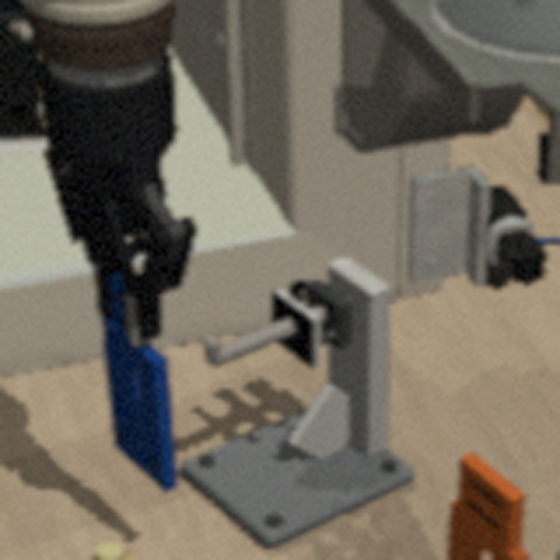

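The landmarks scatter by about 5 mm, so I'll measure plate and rod from the same depth pictures instead.

Run:
```python
from hook import *
s=get_state(); R=Rq(s['tcp_rot']); e=s['eef_pos']
a=np.radians(-11.8); ex=np.array([np.cos(a),np.sin(a)]); ey=np.array([-ex[1],ex[0]])
h0=np.array([.5232,-.128])
for c,f,cols in (('scene','c5',None),('side','s5',None)):
    W=cloud(c,f,s); im=cv2.imread(f'pics/{f}.png').astype(int)
    x=(W[...,:2]-h0)@ex; y=(W[...,:2]-h0)@ey; z=W[...,2]
    bl=(im[...,0]>im[...,2]+40)&(np.abs(x+0.075)<0.04)&(np.abs(y)<0.06)&(z>0.05)&(z<0.2)
    print(c,'plate',bl.sum(),'x',np.percentile(x[bl],[2,50,98]).round(4),'y',np.percentile(y[bl],[1,99]).round(4),'z',np.percentile(z[bl],[1,99]).round(4))
    lo=bl&(z<0.105); print('  lower part y',np.percentile(y[lo],[1,99]).round(4))
    rod=(x>-0.008)&(x<0.028)&(np.abs(y)<0.025)&(z>0.118)&(z<0.145)
    print('  rod',rod.sum(),'y',np.percentile(y[rod],[1,5,50,95,99]).round(4),'z',np.percentile(z[rod],[1,5,50,95,99]).round(4), 'slope',np.polyfit(x[rod],y[rod],1).round(4))
    nose=(x>-0.04)&(x<0.0)&(np.abs(y)<0.02)&(z>0.115)&(z<0.16)
    print('  nose x',np.percentile(x[nose],[1,5]).round(4),'z max',np.percentile(z[nose],99).round(4))
```

```text
scene plate 433 x [-0.0834 -0.0811 -0.073 ] y [-0.035   0.0193] z [0.0761 0.1806]
  lower part y [-0.0352  0.0165]
  rod 73 y [-0.0078 -0.0069 -0.0037  0.003   0.0038] z [0.1255 0.1264 0.1325 0.1356 0.1366] slope [ 0.0195 -0.0032]
  nose x [-0.0246 -0.0242] z max 0.1453
side plate 261 x [-0.0762 -0.0724 -0.0684] y [-0.0096  0.0317] z [0.0713 0.1709]
  lower part y [0.0276 0.0317]
  rod 122 y [-0.0031 -0.001   0.0029  0.0051  0.0056] z [0.1274 0.1282 0.1345 0.1384 0.1388] slope [-0.005   0.0026]
  nose x [-0.0195 -0.019 ] z max 0.1482
```

Measured in the same pictures, rod and window agree within about 1 mm sideways, and the slope is 0. Now threading over the nose.

```bash
python3 -m handwheel '[{"ax":0,"ay":0,"az":0,"x":0,"y":0.012,"z":0,"grip":1},{"ax":0,"ay":0,"az":0,"x":0,"y":0.025,"z":0,"grip":1},{"ax":0,"ay":0,"az":0,"x":0,"y":0.036,"z":0,"grip":1},{"ax":0,"ay":0,"az":0,"x":0,"y":0.043,"z":0,"grip":1},{"ax":0,"ay":0,"az":0,"x":0,"y":0.05,"z":0,"grip":1},{"ax":0,"ay":0,"az":0,"x":0,"y":0.057,"z":0,"grip":1},{"ax":0,"ay":0,"az":0,"x":0,"y":0.064,"z":0,"grip":1},{"ax":0,"ay":0,"az":0,"x":0,"y":0.071,"z":0,"grip":1},{"ax":0,"ay":0,"az":0,"x":0,"y":0.078,"z":0,"grip":1},{"ax":0,"ay":0,"az":0,"x":0,"y":0.082,"z":0,"grip":1}]' 50
python3 - <<'E'
from h import *
goto([0.4498+.0803,-0.1127-.0168,0.175],78.2); s=get_state(); print(s['torque'].round(2));save('side','s6'); save('scene','c6')
a=cv2.imread('pics/s6.png')[130:290,200:360]; b=cv2.imread('pics/c6.png')[60:220,220:380]
cv2.imwrite('pics/s6c.png',cv2.resize(np.hstack([a,b]),None,fx=2.5,fy=2.5,interpolation=cv2.INTER_CUBIC))
E
```

```text
time: 7.63
eef_pos: [0.531, -0.13, 0.1754]
tcp_rot: [0.001, 0.776, 0.63, -0.0]
contact_force: [-0.5, -0.6, -2.0]
gripper_width: 0.0292
t 7.63 shift [ 0.0003 -0.001   0.0004] turn [ 0.03  0.07 -0.05] F [-0.46 -0.56 -1.97] w 0.0292 eef [ 0.531  -0.13    0.1754]
[0.   0.01 0.03]
```

View pics/s6c.png

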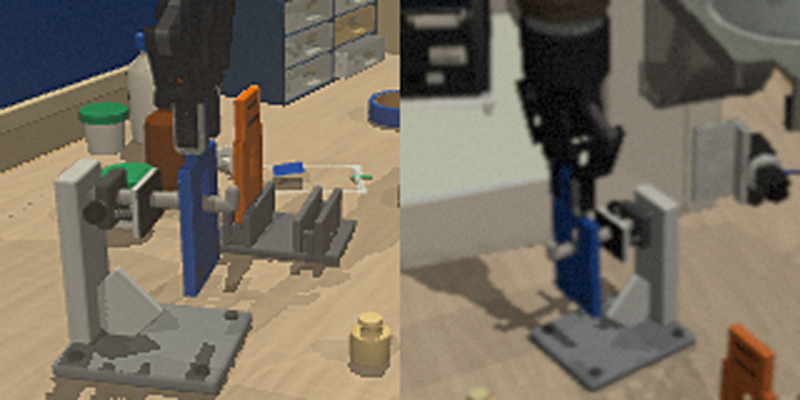

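Threaded without contact. Next: lower to just above hanging height and advance partway.

```bash
python3 -m handwheel '[{"ax":0,"ay":0,"az":0,"x":0,"y":0.002,"z":0.002,"grip":1},{"ax":0,"ay":0,"az":0,"x":0,"y":0.004,"z":0.005,"grip":1},{"ax":0,"ay":0,"az":0,"x":0,"y":0.006,"z":0.008,"grip":1},{"ax":0,"ay":0,"az":0,"x":0,"y":0.008,"z":0.011,"grip":1},{"ax":0,"ay":0,"az":0,"x":0,"y":0.01,"z":0.014,"grip":1},{"ax":0,"ay":0,"az":0,"x":0,"y":0.012,"z":0.0155,"grip":1},{"ax":0,"ay":0,"az":0,"x":0,"y":0.014,"z":0.0162,"grip":1},{"ax":0,"ay":0,"az":0,"x":0,"y":0.015,"z":0.0162,"grip":1},{"ax":0,"ay":0,"az":0,"x":0,"y":0.015,"z":0.0162,"grip":1},{"ax":0,"ay":0,"az":0,"x":0,"y":0.015,"z":0.0162,"grip":1}]' 100
cat > st.py <<'E'
from h import *
def st():
    a=np.radians(-11.8); ex=np.array([np.cos(a),np.sin(a)]); ey=np.array([-ex[1],ex[0]]); h0=np.array([.5232,-.128])
    s=get_state(); f=s['contact_force']; p=s['eef_pos']; R=Rq(s['tcp_rot'])
    print('t %.2f hx %.2f hy %.2f z %.2f mm | Fx %.2f Fy %.2f Fz %.2f | yaw %.2f tilt %s w %.4f tq %s'%(s['time'],1e3*(p[:2]-h0)@ex,1e3*(p[:2]-h0)@ey,1e3*p[2],f[:2]@ex,f[:2]@ey,f[2],np.degrees(np.arctan2(R[1,0],R[0,0])),np.degrees(R[:2,2]).round(2),s['gripper_width'],s['torque'].round(2)))
st()
E
python3 st.py
```

```text
time: 8.57
eef_pos: [0.5454, -0.133, 0.1592]
tcp_rot: [0.0, 0.776, 0.63, -0.0]
contact_force: [0.0, 0.1, -0.7]
gripper_width: 0.0283
t 8.57 hx 22.79 hy -0.39 z 159.21 mm | Fx 0.01 Fy 0.14 Fz -0.66 | yaw 78.15 tilt [ 0.   -0.07] w 0.0283 tq [ 0.04 -0.   -0.01]
```

```bash
python3 -m handwheel '[{"ax":0,"ay":0,"az":0,"x":0,"y":0.001,"z":0,"grip":1},{"ax":0,"ay":0,"az":0,"x":0,"y":0.002,"z":0,"grip":1},{"ax":0,"ay":0,"az":0,"x":0,"y":0.003,"z":0,"grip":1},{"ax":0,"ay":0,"az":0,"x":0,"y":0.004,"z":0,"grip":1},{"ax":0,"ay":0,"az":0,"x":0,"y":0.005,"z":0,"grip":1},{"ax":0,"ay":0,"az":0,"x":0,"y":0.006,"z":0,"grip":1},{"ax":0,"ay":0,"az":0,"x":0,"y":0.007,"z":0,"grip":1},{"ax":0,"ay":0,"az":0,"x":0,"y":0.008,"z":0,"grip":1},{"ax":0,"ay":0,"az":0,"x":0,"y":0.008,"z":0,"grip":1},{"ax":0,"ay":0,"az":0,"x":0,"y":0.008,"z":0,"grip":1}]' 100 >/dev/null; python3 st.py
python3 - <<'E'
from h import *
save('side','s7')
a=cv2.imread('pics/s7.png')[160:270,200:310]
cv2.imwrite('pics/s7c.png',cv2.resize(a,None,fx=5,fy=5,interpolation=cv2.INTER_CUBIC))
E
```

```text
t 9.40 hx 30.80 hy -0.40 z 159.18 mm | Fx -0.23 Fy -0.28 Fz -1.04 | yaw 78.15 tilt [-0.   -0.07] w 0.0281 tq [ 0.05 -0.   -0.01]
```

View pics/s7c.png

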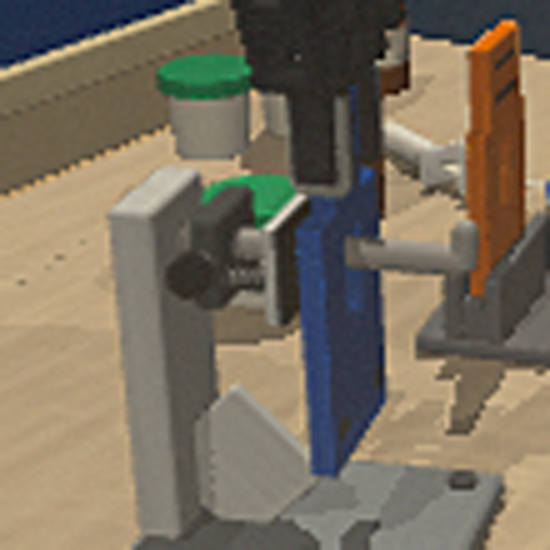

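The plate sits just short of the buffer face (gap at crop column ≈300). I'll step in slowly.

```bash
python3 -m handwheel '[{"ax":0,"ay":0,"az":0,"x":0,"y":0.0005,"z":0,"grip":1},{"ax":0,"ay":0,"az":0,"x":0,"y":0.001,"z":0,"grip":1},{"ax":0,"ay":0,"az":0,"x":0,"y":0.0015,"z":0,"grip":1},{"ax":0,"ay":0,"az":0,"x":0,"y":0.002,"z":0,"grip":1},{"ax":0,"ay":0,"az":0,"x":0,"y":0.0025,"z":0,"grip":1},{"ax":0,"ay":0,"az":0,"x":0,"y":0.003,"z":0,"grip":1},{"ax":0,"ay":0,"az":0,"x":0,"y":0.003,"z":0,"grip":1},{"ax":0,"ay":0,"az":0,"x":0,"y":0.003,"z":0,"grip":1},{"ax":0,"ay":0,"az":0,"x":0,"y":0.003,"z":0,"grip":1},{"ax":0,"ay":0,"az":0,"x":0,"y":0.003,"z":0,"grip":1}]' 100 >/dev/null; python3 st.py
python3 -m handwheel '[{"ax":0,"ay":0,"az":0,"x":0,"y":0.0005,"z":0,"grip":1},{"ax":0,"ay":0,"az":0,"x":0,"y":0.001,"z":0,"grip":1},{"ax":0,"ay":0,"az":0,"x":0,"y":0.0015,"z":0,"grip":1},{"ax":0,"ay":0,"az":0,"x":0,"y":0.002,"z":0,"grip":1},{"ax":0,"ay":0,"az":0,"x":0,"y":0.0025,"z":0,"grip":1},{"ax":0,"ay":0,"az":0,"x":0,"y":0.003,"z":0,"grip":1},{"ax":0,"ay":0,"az":0,"x":0,"y":0.003,"z":0,"grip":1},{"ax":0,"ay":0,"az":0,"x":0,"y":0.003,"z":0,"grip":1},{"ax":0,"ay":0,"az":0,"x":0,"y":0.003,"z":0,"grip":1},{"ax":0,"ay":0,"az":0,"x":0,"y":0.003,"z":0,"grip":1}]' 100 >/dev/null; python3 st.py
```

```text
t 10.28 hx 33.71 hy -0.42 z 159.19 mm | Fx -0.24 Fy -0.50 Fz -1.55 | yaw 78.15 tilt [-0.01 -0.07] w 0.0283 tq [-0.   -0.03 -0.02]
t 11.12 hx 36.73 hy -0.41 z 159.16 mm | Fx 0.56 Fy 0.20 Fz -1.60 | yaw 78.15 tilt [-0.01 -0.07] w 0.0281 tq [-0.03  0.03 -0.01]
```

```bash
python3 -m handwheel '[{"ax":0,"ay":0,"az":0,"x":0,"y":0.0005,"z":0,"grip":1},{"ax":0,"ay":0,"az":0,"x":0,"y":0.001,"z":0,"grip":1},{"ax":0,"ay":0,"az":0,"x":0,"y":0.0015,"z":0,"grip":1},{"ax":0,"ay":0,"az":0,"x":0,"y":0.002,"z":0,"grip":1},{"ax":0,"ay":0,"az":0,"x":0,"y":0.0025,"z":0,"grip":1},{"ax":0,"ay":0,"az":0,"x":0,"y":0.003,"z":0,"grip":1},{"ax":0,"ay":0,"az":0,"x":0,"y":0.003,"z":0,"grip":1},{"ax":0,"ay":0,"az":0,"x":0,"y":0.003,"z":0,"grip":1},{"ax":0,"ay":0,"az":0,"x":0,"y":0.003,"z":0,"grip":1},{"ax":0,"ay":0,"az":0,"x":0,"y":0.003,"z":0,"grip":1}]' 100 >/dev/null; python3 st.py
python3 - <<'E'
from h import *
save('side','s8')
a=cv2.imread('pics/s8.png')[160:270,200:310]
cv2.imwrite('pics/s8c.png',cv2.resize(a,None,fx=5,fy=5,interpolation=cv2.INTER_CUBIC))
E
```

```text
t 11.95 hx 39.71 hy -0.42 z 159.20 mm | Fx -0.12 Fy 0.14 Fz -0.93 | yaw 78.15 tilt [-0.01 -0.07] w 0.0282 tq [0.02 0.04 0.01]
```

View pics/s8c.png

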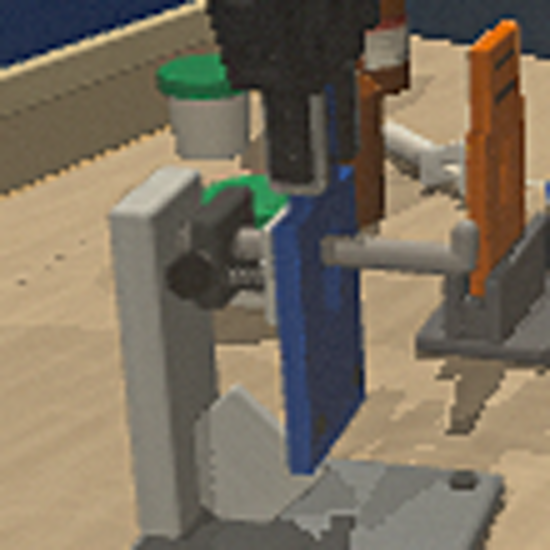

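```bash
python3 -m handwheel '[{"ax":0,"ay":0,"az":0,"x":0,"y":0.0005,"z":0,"grip":1},{"ax":0,"ay":0,"az":0,"x":0,"y":0.001,"z":0,"grip":1},{"ax":0,"ay":0,"az":0,"x":0,"y":0.0015,"z":0,"grip":1},{"ax":0,"ay":0,"az":0,"x":0,"y":0.002,"z":0,"grip":1},{"ax":0,"ay":0,"az":0,"x":0,"y":0.0025,"z":0,"grip":1},{"ax":0,"ay":0,"az":0,"x":0,"y":0.003,"z":0,"grip":1},{"ax":0,"ay":0,"az":0,"x":0,"y":0.003,"z":0,"grip":1},{"ax":0,"ay":0,"az":0,"x":0,"y":0.003,"z":0,"grip":1},{"ax":0,"ay":0,"az":0,"x":0,"y":0.003,"z":0,"grip":1},{"ax":0,"ay":0,"az":0,"x":0,"y":0.003,"z":0,"grip":1}]' 100 >/dev/null; python3 st.py; python3 st.py
python3 - <<'E'
from h import *
save('side','s9')
a=cv2.imread('pics/s9.png')[160:270,200:310]
cv2.imwrite('pics/s9c.png',cv2.resize(a,None,fx=5,fy=5,interpolation=cv2.INTER_CUBIC))
E
```

```text
t 12.83 hx 42.64 hy -0.41 z 159.16 mm | Fx -3.42 Fy -0.30 Fz 0.18 | yaw 78.15 tilt [-0.01 -0.06] w 0.0282 tq [0.18 0.73 0.01]
t 12.83 hx 42.64 hy -0.41 z 159.16 mm | Fx -3.42 Fy -0.30 Fz 0.18 | yaw 78.15 tilt [-0.01 -0.06] w 0.0282 tq [0.18 0.73 0.01]
```

View pics/s9c.png

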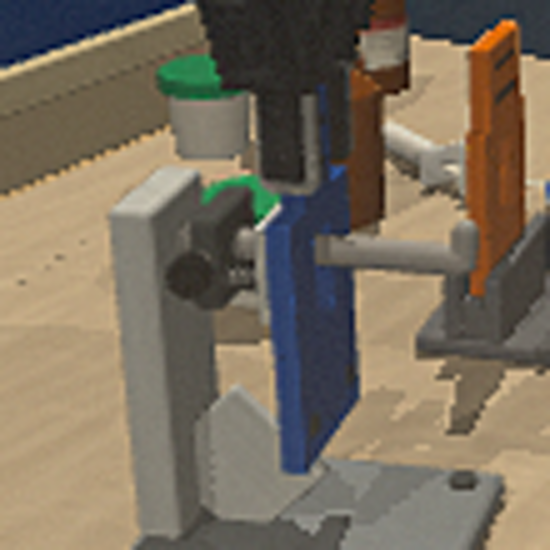

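Contact: Fx ≈ -3.4 N, so about 3 mm in. Now 5 mm more, slowly.

```bash
python3 -m handwheel '[{"ax":0,"ay":0,"az":0,"x":0,"y":0.0005,"z":0,"grip":1},{"ax":0,"ay":0,"az":0,"x":0,"y":0.001,"z":0,"grip":1},{"ax":0,"ay":0,"az":0,"x":0,"y":0.0015,"z":0,"grip":1},{"ax":0,"ay":0,"az":0,"x":0,"y":0.002,"z":0,"grip":1},{"ax":0,"ay":0,"az":0,"x":0,"y":0.0025,"z":0,"grip":1},{"ax":0,"ay":0,"az":0,"x":0,"y":0.003,"z":0,"grip":1},{"ax":0,"ay":0,"az":0,"x":0,"y":0.0035,"z":0,"grip":1},{"ax":0,"ay":0,"az":0,"x":0,"y":0.0038,"z":0,"grip":1},{"ax":0,"ay":0,"az":0,"x":0,"y":0.0038,"z":0,"grip":1},{"ax":0,"ay":0,"az":0,"x":0,"y":0.0038,"z":0,"grip":1}]' 100 >/dev/null; python3 st.py
python3 - <<'E'
from h import *
save('side','s10');save('wrist','w10')
a=cv2.imread('pics/s10.png')[160:270,200:310]
cv2.imwrite('pics/s10c.png',cv2.resize(a,None,fx=5,fy=5,interpolation=cv2.INTER_CUBIC))
E
```

```text
t 13.72 hx 46.07 hy -0.40 z 159.17 mm | Fx -6.07 Fy 1.75 Fz 2.29 | yaw 78.15 tilt [-0.06 -0.05] w 0.0284 tq [0.31 1.44 0.03]
```

View pics/s10c.png

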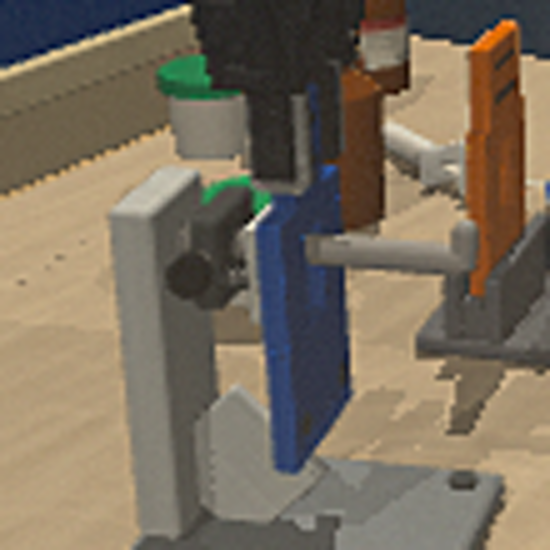

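View pics/w10.png

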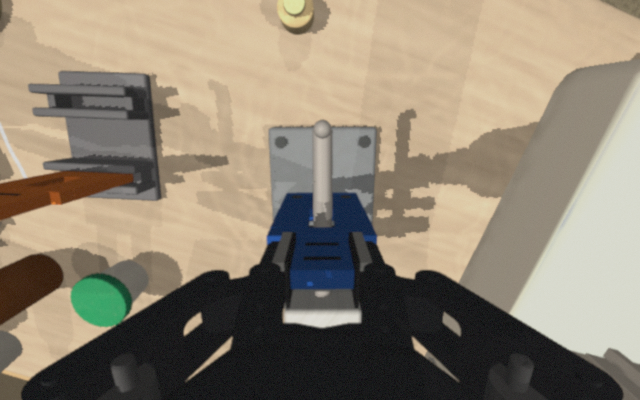

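```bash
python3 -m handwheel '[{"ax":0,"ay":0,"az":0,"x":0,"y":0.0005,"z":0,"grip":1},{"ax":0,"ay":0,"az":0,"x":0,"y":0.001,"z":0,"grip":1},{"ax":0,"ay":0,"az":0,"x":0,"y":0.0015,"z":0,"grip":1},{"ax":0,"ay":0,"az":0,"x":0,"y":0.002,"z":0,"grip":1},{"ax":0,"ay":0,"az":0,"x":0,"y":0.0025,"z":0,"grip":1},{"ax":0,"ay":0,"az":0,"x":0,"y":0.0028,"z":0,"grip":1},{"ax":0,"ay":0,"az":0,"x":0,"y":0.0028,"z":0,"grip":1},{"ax":0,"ay":0,"az":0,"x":0,"y":0.0028,"z":0,"grip":1},{"ax":0,"ay":0,"az":0,"x":0,"y":0.0028,"z":0,"grip":1},{"ax":0,"ay":0,"az":0,"x":0,"y":0.0028,"z":0,"grip":1}]' 100 >/dev/null; python3 st.py
python3 - <<'E'
from h import *
s=get_state(); save('side','s11'); print(get_state()['contact_force'])
for f in ('s7','s8','s9','s10','s11'):
    im=cv2.imread(f'pics/{f}.png').astype(int); 
    bl=(im[...,0]>im[...,2]+35)
    out=[]
    for r in range(206,254,6):
        c=np.where(bl[r,240:280])[0]
        if len(c): out.append((240+c.min()))
    print(f,out)
E
```

```text
t 14.65 hx 48.11 hy -0.39 z 159.15 mm | Fx -7.93 Fy 0.70 Fz 2.27 | yaw 78.15 tilt [-0.15 -0.03] w 0.0286 tq [0.39 1.77 0.04]
[-7.90187488  1.30682869  2.04070557]
s7 [np.int64(259), np.int64(260), np.int64(260), np.int64(260), np.int64(261), np.int64(262), np.int64(262), np.int64(262)]
s8 [np.int64(255), np.int64(255), np.int64(255), np.int64(256), np.int64(257), np.int64(257), np.int64(258), np.int64(258)]
s9 [np.int64(253), np.int64(253), np.int64(254), np.int64(254), np.int64(255), np.int64(256), np.int64(256), np.int64(256)]
s10 [np.int64(251), np.int64(252), np.int64(252), np.int64(253), np.int64(253), np.int64(254), np.int64(255), np.int64(255)]
s11 [np.int64(250), np.int64(251), np.int64(251), np.int64(252), np.int64(252), np.int64(253), np.int64(254), np.int64(254)]
```

```bash
python3 -m handwheel '[{"ax":0,"ay":0,"az":0,"x":0,"y":0.0005,"z":0.0002,"grip":1},{"ax":0,"ay":0,"az":0,"x":0,"y":0.001,"z":0.0004,"grip":1},{"ax":0,"ay":0,"az":0,"x":0,"y":0.0014,"z":0.0006,"grip":1},{"ax":0,"ay":0,"az":0,"x":0,"y":0.0014,"z":0.0008,"grip":1},{"ax":0,"ay":0,"az":0,"x":0,"y":0.0014,"z":0.0008,"grip":1},{"ax":0,"ay":0,"az":0,"x":0,"y":0.0014,"z":0.0008,"grip":1},{"ax":0,"ay":0,"az":0,"x":0,"y":0.0014,"z":0.0008,"grip":1},{"ax":0,"ay":0,"az":0,"x":0,"y":0.0014,"z":0.0008,"grip":1},{"ax":0,"ay":0,"az":0,"x":0,"y":0.0014,"z":0.0008,"grip":1},{"ax":0,"ay":0,"az":0,"x":0,"y":0.0014,"z":0.0008,"grip":1}]' 100 >/dev/null; python3 st.py
```

```text
t 15.53 hx 48.74 hy -0.40 z 158.59 mm | Fx -9.54 Fy 0.48 Fz 3.82 | yaw 78.15 tilt [-0.23 -0.02] w 0.0281 tq [0.43 1.91 0.12]
```

Pressed to ~8.7 mm and 9.5 N with little bearing load. Letting go.

```bash
python3 -m handwheel '[{"ax":0,"ay":0,"az":0,"x":0,"y":0,"z":0,"grip":-0.3},{"ax":0,"ay":0,"az":0,"x":0,"y":0,"z":0,"grip":-0.3},{"ax":0,"ay":0,"az":0,"x":0,"y":0,"z":0,"grip":-0.3},{"ax":0,"ay":0,"az":0,"x":0,"y":0,"z":0,"grip":-0.3},{"ax":0,"ay":0,"az":0,"x":0,"y":0,"z":0,"grip":-0.3},{"ax":0,"ay":0,"az":0,"x":0,"y":0,"z":0,"grip":-0.3},{"ax":0,"ay":0,"az":0,"x":0,"y":0,"z":0,"grip":-0.3},{"ax":0,"ay":0,"az":0,"x":0,"y":0,"z":0,"grip":-0.3},{"ax":0,"ay":0,"az":0,"x":0,"y":0,"z":0,"grip":-0.3},{"ax":0,"ay":0,"az":0,"x":0,"y":0,"z":0,"grip":-0.3}]' 60 >/dev/null; python3 st.py
python3 - <<'E'
from h import *
save('side','s12');save('wrist','w12')
a=cv2.imread('pics/s12.png')[150:270,200:320]
b=cv2.imread('pics/w12.png')[80:380,140:500]
cv2.imwrite('pics/s12c.png',np.hstack([cv2.resize(a,(360,360),interpolation=cv2.INTER_CUBIC),cv2.resize(b,(432,360))]))
E
```

```text
t 16.37 hx 48.75 hy -0.38 z 158.60 mm | Fx 0.26 Fy 0.22 Fz -0.46 | yaw 78.15 tilt [-0.22 -0.02] w 0.0555 tq [ 0.03 -0.03 -0.03]
```

View pics/s12c.png

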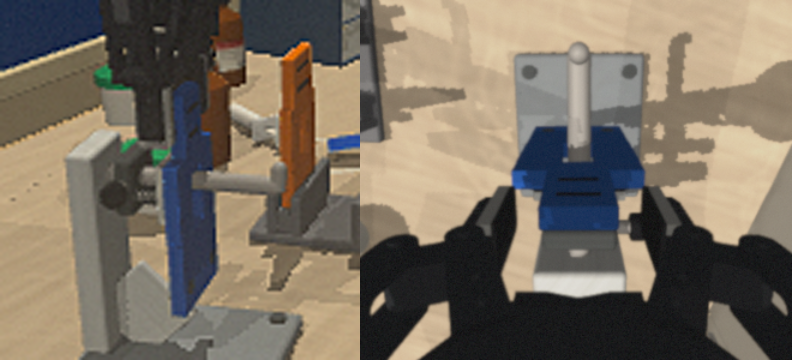

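Blue is released and hanging square on the rod. Moving up and over to orange.

Run:
```python
from h import *
goto([0.505,-0.3505,0.26],75.3)
```

```text
t 16.47 shift [-0.2212 -0.0212 -0.1011] turn [-0.22  0.07  2.85] F [-0.62  0.53  0.12] w 0.0554 eef [ 0.5708 -0.1384  0.1586]
```

```bash
python3 -m handwheel '[{"ax":0,"ay":0,"az":0,"x":0,"y":0,"z":-0.012,"grip":-0.3},{"ax":0,"ay":0,"az":0,"x":0,"y":0,"z":-0.035,"grip":-0.3},{"ax":0,"ay":0,"az":0,"x":-0.004,"y":0,"z":-0.065,"grip":-0.5},{"ax":0,"ay":0,"az":0.5,"x":-0.03,"y":-0.003,"z":-0.09,"grip":-1},{"ax":0,"ay":0,"az":1,"x":-0.065,"y":-0.006,"z":-0.101,"grip":-1},{"ax":0,"ay":0,"az":1.5,"x":-0.102,"y":-0.01,"z":-0.101,"grip":-1},{"ax":0,"ay":0,"az":2,"x":-0.14,"y":-0.014,"z":-0.101,"grip":-1},{"ax":-0.2,"ay":0,"az":2.5,"x":-0.178,"y":-0.018,"z":-0.101,"grip":-1},{"ax":-0.2,"ay":0,"az":2.8,"x":-0.21,"y":-0.021,"z":-0.101,"grip":-1},{"ax":-0.2,"ay":0,"az":2.8,"x":-0.2212,"y":-0.0212,"z":-0.101,"grip":-1}]' 60 >/dev/null; python3 st.py
python3 - <<'E'
from hook import *
s=get_state(); save('wrist','w13'); goto([0.505,-0.3505,0.118],75.3)
W=cloud('wrist','w13',s); im=cv2.imread('pics/w13.png').astype(int); w=W.reshape(-1,3); c=im.reshape(-1,3)
o=(c[:,2]>c[:,0]+60)&(np.abs(w[:,0]-.505)<.03)&(np.abs(w[:,1]+.35)<.05)
for lo,hi in ((.138,.17),(.1,.123)):
    P=w[o&(w[:,2]>lo)&(w[:,2]<hi)]
    if len(P)>20: rect(P,lo)
E
```

```text
t 17.30 hx 26.78 hy -225.37 z 260.64 mm | Fx 0.49 Fy -0.69 Fz 0.15 | yaw 75.15 tilt [-0.03 -0.13] w 0.0855 tq [-0.01 -0.04  0.04]
t 17.35 shift [0.0042 0.0005 0.1423] turn [-0.01  0.12 -0.16] F [-1.12 -0.62 -0.16] w 0.0854 eef [ 0.5036 -0.3542  0.2603]
0.138 645 [ 504.9 -350.5] [48.9 10.2] 75.14 0.1482
0.1 261 [ 504.9 -350.8] [63.1 10.3] 75.13 0.1099
```

View pics/w13.png

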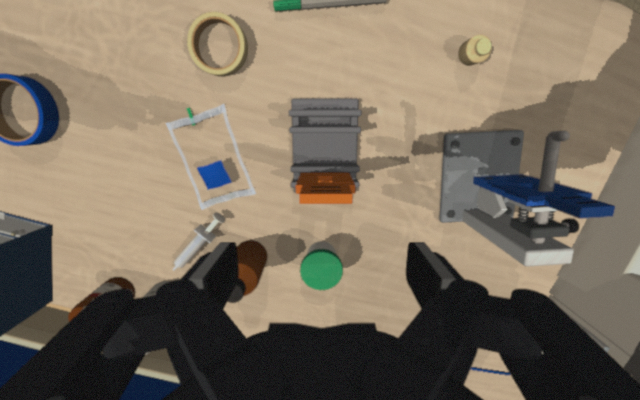

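```bash
python3 -m handwheel '[{"ax":0,"ay":0.1,"az":0,"x":0.004,"y":0.0005,"z":0.01,"grip":-1},{"ax":0,"ay":0.1,"az":0,"x":0.004,"y":0.0005,"z":0.03,"grip":-1},{"ax":0,"ay":0.1,"az":0,"x":0.004,"y":0.0005,"z":0.055,"grip":-1},{"ax":0,"ay":0.1,"az":0,"x":0.004,"y":0.0005,"z":0.08,"grip":-1},{"ax":0,"ay":0.1,"az":0,"x":0.004,"y":0.0005,"z":0.105,"grip":-1},{"ax":0,"ay":0.1,"az":0,"x":0.004,"y":0.0005,"z":0.125,"grip":-1},{"ax":0,"ay":0.1,"az":0,"x":0.004,"y":0.0005,"z":0.14,"grip":-1},{"ax":0,"ay":0.1,"az":0,"x":0.004,"y":0.0005,"z":0.145,"grip":-1},{"ax":0,"ay":0.1,"az":0,"x":0.004,"y":0.0005,"z":0.145,"grip":-1},{"ax":0,"ay":0.1,"az":0,"x":0.004,"y":0.0005,"z":0.145,"grip":-1}]' 50 >/dev/null; python3 st.py;python3 - <<'E'
from h import *
goto([0.5049,-0.3505,0.115],75.2); save('wrist','w14')
E
```

```text
t 18.18 hx 28.13 hy -221.39 z 116.44 mm | Fx 0.30 Fy 0.26 Fz 0.76 | yaw 75.17 tilt [ 0.03 -0.04] w 0.0852 tq [ 0.02 -0.01  0.02]
t 18.18 shift [-0.0002 -0.0005  0.0014] turn [ 0.04  0.03 -0.03] F [0.35 0.2  0.76] w 0.0852 eef [ 0.5055 -0.3505  0.1164]
```

View pics/w14.png

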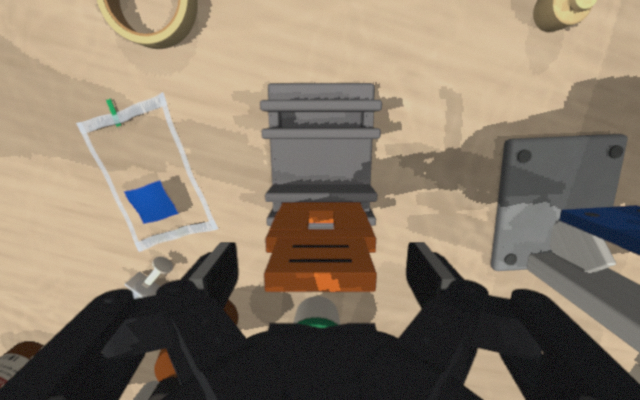

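The fingers straddle the orange tab (columns 265–377), centred. Closing.

```bash
python3 -m handwheel '[{"ax":0,"ay":0,"az":0,"x":0,"y":-0.0005,"z":0.0014,"grip":1},{"ax":0,"ay":0,"az":0,"x":0,"y":-0.0005,"z":0.0014,"grip":1},{"ax":0,"ay":0,"az":0,"x":0,"y":-0.0005,"z":0.0014,"grip":1},{"ax":0,"ay":0,"az":0,"x":0,"y":-0.0005,"z":0.0014,"grip":1},{"ax":0,"ay":0,"az":0,"x":0,"y":-0.0005,"z":0.0014,"grip":1},{"ax":0,"ay":0,"az":0,"x":0,"y":-0.0005,"z":0.0014,"grip":1},{"ax":0,"ay":0,"az":0,"x":0,"y":-0.0005,"z":0.0014,"grip":1},{"ax":0,"ay":0,"az":0,"x":0,"y":-0.0005,"z":0.0014,"grip":1},{"ax":0,"ay":0,"az":0,"x":0,"y":-0.0005,"z":0.0014,"grip":1},{"ax":0,"ay":0,"az":0,"x":0,"y":-0.0005,"z":0.0014,"grip":1}]' 60 >/dev/null; python3 st.py
python3 -m handwheel '[{"ax":0,"ay":0,"az":0,"x":0,"y":0,"z":-0.008,"grip":1},{"ax":0,"ay":0,"az":0,"x":0,"y":0,"z":-0.02,"grip":1},{"ax":0,"ay":0,"az":0,"x":0,"y":0,"z":-0.035,"grip":1},{"ax":0,"ay":0,"az":0,"x":0,"y":0,"z":-0.05,"grip":1},{"ax":0,"ay":0,"az":0,"x":0,"y":0,"z":-0.068,"grip":1},{"ax":0,"ay":0,"az":0,"x":0,"y":0,"z":-0.086,"grip":1},{"ax":0,"ay":0,"az":0,"x":0,"y":0,"z":-0.105,"grip":1},{"ax":0,"ay":0,"az":0,"x":0,"y":0,"z":-0.125,"grip":1},{"ax":0,"ay":0,"az":0,"x":0,"y":0,"z":-0.14,"grip":1},{"ax":0,"ay":0,"az":0,"x":0,"y":0,"z":-0.15,"grip":1}]' 60 >/dev/null; python3 st.py
```

```text
t 19.07 hx 28.29 hy -221.85 z 116.62 mm | Fx 0.03 Fy -0.05 Fz 5.82 | yaw 75.15 tilt [ 0.16 -0.13] w 0.0491 tq [0.12 0.07 0.02]
t 19.90 hx 27.89 hy -221.63 z 269.58 mm | Fx 0.50 Fy -0.58 Fz -1.61 | yaw 75.15 tilt [ 0.28 -0.21] w 0.0486 tq [-0.04  0.03  0.01]
```

Run:
```python
from hook import *
goto([0.4487,-0.1129,0.27],78.2)
s=get_state(); save('wrist','w15'); R=Rq(s['tcp_rot'])
W=cloud('wrist','w15',s); im=cv2.imread('pics/w15.png').astype(int)
o=(im[...,2]>im[...,0]+50); o[:,:240]=0;o[:,400:]=0;o[:170]=0;o[300:]=0
P=(W[o]-s['eef_pos'])@R
for lo,hi in ((-0.045,-0.026),(0.0,0.012)):
    q=P[(P[:,2]>lo)&(P[:,2]<hi)]
    if len(q)>20: rect(q,lo); print(np.percentile(q[:,2],[5,50,95]).round(4))
```

```text
t 19.9 shift [ 0.2153 -0.1155 -0.0015] turn [ 0.32  0.14 -3.05] F [ 0.37 -0.67 -1.61] w 0.0486 eef [ 0.5052 -0.3507  0.2696]
-0.045 2889 [ 0.8 -0.5] [49.3 11.2] 0.31 -0.0315
[-0.0332 -0.0321 -0.0271]
0.0 782 [-0.4 -4.1] [ 4.8 56.7] 89.52 0.0059
[0.0007 0.006  0.0113]
```

View pics/w15.png

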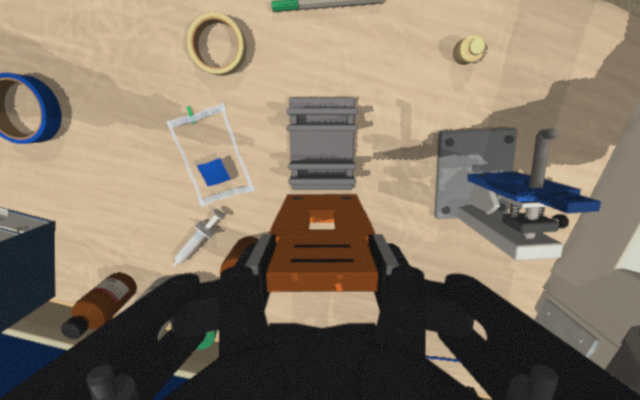

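```bash
python3 -m handwheel '[{"ax":0,"ay":0,"az":0,"x":0.005,"y":-0.02,"z":0,"grip":1},{"ax":0.1,"ay":0,"az":-0.5,"x":0.02,"y":-0.045,"z":0,"grip":1},{"ax":0.2,"ay":0.1,"az":-1,"x":0.045,"y":-0.07,"z":0,"grip":1},{"ax":0.3,"ay":0.1,"az":-1.5,"x":0.075,"y":-0.09,"z":0,"grip":1},{"ax":0.3,"ay":0.1,"az":-2,"x":0.11,"y":-0.105,"z":0,"grip":1},{"ax":0.3,"ay":0.1,"az":-2.5,"x":0.145,"y":-0.1155,"z":0,"grip":1},{"ax":0.3,"ay":0.1,"az":-3,"x":0.175,"y":-0.1155,"z":0,"grip":1},{"ax":0.3,"ay":0.1,"az":-3,"x":0.2,"y":-0.1155,"z":0,"grip":1},{"ax":0.3,"ay":0.1,"az":-3,"x":0.2153,"y":-0.1155,"z":0,"grip":1},{"ax":0.3,"ay":0.1,"az":-3,"x":0.2153,"y":-0.1155,"z":0,"grip":1}]' 80 >/dev/null; python3 st.py
python3 - <<'E'
from hook import *
goto([0.4487,-0.1129,0.1736],78.2)
E
```

```text
t 20.78 hx -75.97 hy 1.79 z 269.97 mm | Fx -0.26 Fy -0.40 Fz -1.66 | yaw 78.31 tilt [ 0.13 -0.07] w 0.0488 tq [-0.02 -0.04  0.04]
t 20.78 shift [-0.0022 -0.0003  0.0964] turn [0.14 0.04 0.11] F [-0.34 -0.34 -1.66] w 0.0488 eef [ 0.4492 -0.1107  0.27  ]
```

```bash
python3 -m handwheel '[{"ax":0.1,"ay":0,"az":0.1,"x":-0.002,"y":0,"z":0.01,"grip":1},{"ax":0.1,"ay":0,"az":0.1,"x":-0.002,"y":0,"z":0.03,"grip":1},{"ax":0.1,"ay":0,"az":0.1,"x":-0.0022,"y":-0.0003,"z":0.05,"grip":1},{"ax":0.1,"ay":0,"az":0.1,"x":-0.0022,"y":-0.0003,"z":0.07,"grip":1},{"ax":0.1,"ay":0,"az":0.1,"x":-0.0022,"y":-0.0003,"z":0.085,"grip":1},{"ax":0.1,"ay":0,"az":0.1,"x":-0.0022,"y":-0.0003,"z":0.0964,"grip":1},{"ax":0.1,"ay":0,"az":0.1,"x":-0.0022,"y":-0.0003,"z":0.0964,"grip":1},{"ax":0.1,"ay":0,"az":0.1,"x":-0.0022,"y":-0.0003,"z":0.0964,"grip":1},{"ax":0.1,"ay":0,"az":0.1,"x":-0.0022,"y":-0.0003,"z":0.0964,"grip":1},{"ax":0.1,"ay":0,"az":0.1,"x":-0.0022,"y":-0.0003,"z":0.0964,"grip":1}]' 80 >/dev/null; python3 st.py
python3 - <<'E'
from hook import *
save('side','s16'); save('scene','c16')
a=cv2.imread('pics/s16.png')[130:290,200:360]; b=cv2.imread('pics/c16.png')[60:220,220:380]
cv2.imwrite('pics/s16c.png',cv2.resize(np.hstack([a,b]),None,fx=2.5,fy=2.5,interpolation=cv2.INTER_CUBIC))
s=get_state()
a=np.radians(-11.8); ex=np.array([np.cos(a),np.sin(a)]); ey=np.array([-ex[1],ex[0]]); h0=np.array([.5232,-.128])
for c,f in (('scene','c16'),('side','s16')):
    W=cloud(c,f); im=cv2.imread(f'pics/{f}.png').astype(int)
    x=(W[...,:2]-h0)@ex; y=(W[...,:2]-h0)@ey; z=W[...,2]
    o=(im[...,2]>im[...,0]+25)&(np.abs(x+0.076)<0.02)&(np.abs(y)<0.05)&(z>0.055)&(z<0.21)
    rod=(x>-0.008)&(x<0.02)&(np.abs(y)<0.025)&(z>0.118)&(z<0.145)&(im[...,0]<im[...,2]+20)
    print(c,o.sum(),np.percentile(y[o],[1,99]).round(4),np.percentile(z[o],[1,99]).round(4),'rod',rod.sum(),np.percentile(y[rod],[1,99]).round(4))
    bl=(im[...,0]>im[...,2]+30)&(x>0)&(x<.08)&(np.abs(y)<.05)&(z>0.06)
    if bl.sum()>30:
        A=np.c_[y[bl],z[bl],np.ones(bl.sum())]; print(' blue',bl.sum(),np.percentile(x[bl],[1,50,99]).round(4),np.percentile(y[bl],[1,99]).round(4),'z',np.percentile(z[bl],[1,99]).round(4))
E
```

```text
t 21.62 hx -75.56 hy -0.71 z 174.63 mm | Fx 0.28 Fy -0.40 Fz -0.48 | yaw 78.20 tilt [ 0.12 -0.07] w 0.0482 tq [-0.01  0.06  0.06]
scene 806 [-0.0341  0.0303] [0.0691 0.2062] rod 54 [-0.0088  0.0021]
 blue 591 [0.032  0.0355 0.046 ] [-0.0355  0.0242] z [0.0612 0.1885]
side 638 [-0.0333  0.0315] [0.0719 0.1849] rod 94 [-0.0028  0.0063]
 blue 438 [0.0384 0.0429 0.0483] [-0.0304  0.0318] z [0.0613 0.1916]
```

View pics/s16c.png

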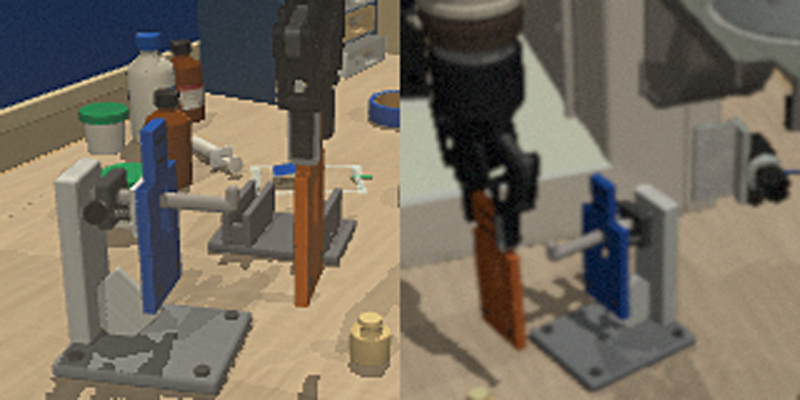

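```bash
python3 -m handwheel '[{"ax":0.1,"ay":0,"az":0,"x":0.0003,"y":0.012,"z":0.001,"grip":1},{"ax":0.1,"ay":0,"az":0,"x":0.0003,"y":0.025,"z":0.001,"grip":1},{"ax":0.1,"ay":0,"az":0,"x":0.0003,"y":0.036,"z":0.001,"grip":1},{"ax":0.1,"ay":0,"az":0,"x":0.0003,"y":0.043,"z":0.001,"grip":1},{"ax":0.1,"ay":0,"az":0,"x":0.0003,"y":0.05,"z":0.001,"grip":1},{"ax":0.1,"ay":0,"az":0,"x":0.0003,"y":0.057,"z":0.001,"grip":1},{"ax":0.1,"ay":0,"az":0,"x":0.0003,"y":0.064,"z":0.001,"grip":1},{"ax":0.1,"ay":0,"az":0,"x":0.0003,"y":0.071,"z":0.001,"grip":1},{"ax":0.1,"ay":0,"az":0,"x":0.0003,"y":0.078,"z":0.001,"grip":1},{"ax":0.1,"ay":0,"az":0,"x":0.0003,"y":0.083,"z":0.001,"grip":1}]' 100 >/dev/null; python3 st.py
python3 - <<'E'
from hook import *
save('side','s17'); save('scene','c17')
a=cv2.imread('pics/s17.png')[130:290,200:360]; b=cv2.imread('pics/c17.png')[60:220,220:380]
cv2.imwrite('pics/s17c.png',cv2.resize(np.hstack([a,b]),None,fx=2.5,fy=2.5,interpolation=cv2.INTER_CUBIC))
E
```

```text
t 22.55 hx 8.11 hy -0.23 z 173.54 mm | Fx 0.93 Fy 0.43 Fz -0.74 | yaw 78.21 tilt [ 0.01 -0.05] w 0.0485 tq [-0.04  0.02  0.  ]
```

View pics/s17c.png

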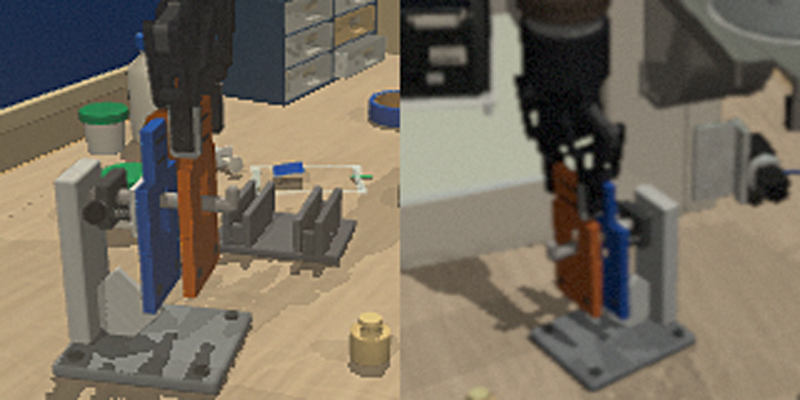

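```bash
python3 -m handwheel '[{"ax":0,"ay":0,"az":0,"x":0,"y":0.002,"z":0.002,"grip":1},{"ax":0,"ay":0,"az":0,"x":0,"y":0.004,"z":0.005,"grip":1},{"ax":0,"ay":0,"az":0,"x":0,"y":0.006,"z":0.008,"grip":1},{"ax":0,"ay":0,"az":0,"x":0,"y":0.008,"z":0.011,"grip":1},{"ax":0,"ay":0,"az":0,"x":0,"y":0.01,"z":0.0135,"grip":1},{"ax":0,"ay":0,"az":0,"x":0,"y":0.012,"z":0.0147,"grip":1},{"ax":0,"ay":0,"az":0,"x":0,"y":0.013,"z":0.015,"grip":1},{"ax":0,"ay":0,"az":0,"x":0,"y":0.013,"z":0.0152,"grip":1},{"ax":0,"ay":0,"az":0,"x":0,"y":0.013,"z":0.0152,"grip":1},{"ax":0,"ay":0,"az":0,"x":0,"y":0.013,"z":0.0152,"grip":1}]' 100 >/dev/null; python3 st.py;  python3 - <<'E'
from hook import *
save('side','s18'); 
a=cv2.imread('pics/s18.png')[150:270,200:320]
cv2.imwrite('pics/s18c.png',cv2.resize(a,None,fx=4.5,fy=4.5,interpolation=cv2.INTER_CUBIC))
E
```

```text
t 23.48 hx 20.99 hy -0.24 z 158.30 mm | Fx -0.11 Fy -0.01 Fz -1.35 | yaw 78.21 tilt [ 0.   -0.05] w 0.0483 tq [-0.02 -0.    0.02]
```

View pics/s18c.png

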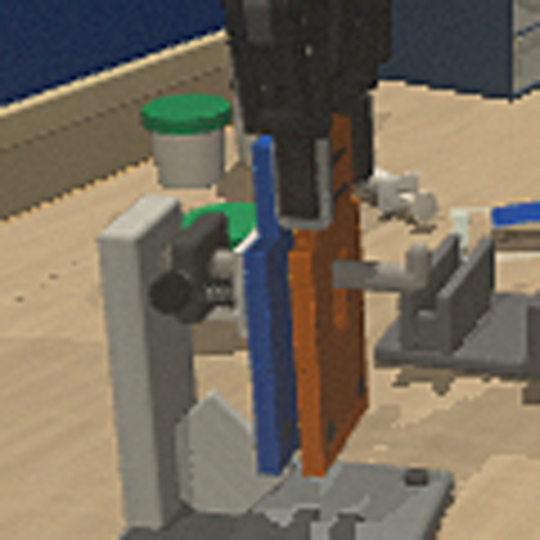

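```bash
python3 -m handwheel '[{"ax":0,"ay":0,"az":0,"x":0,"y":0.0007,"z":0,"grip":1},{"ax":0,"ay":0,"az":0,"x":0,"y":0.0014,"z":0,"grip":1},{"ax":0,"ay":0,"az":0,"x":0,"y":0.0021,"z":0,"grip":1},{"ax":0,"ay":0,"az":0,"x":0,"y":0.0028,"z":0,"grip":1},{"ax":0,"ay":0,"az":0,"x":0,"y":0.0035,"z":0,"grip":1},{"ax":0,"ay":0,"az":0,"x":0,"y":0.0042,"z":0,"grip":1},{"ax":0,"ay":0,"az":0,"x":0,"y":0.0049,"z":0,"grip":1},{"ax":0,"ay":0,"az":0,"x":0,"y":0.0056,"z":0,"grip":1},{"ax":0,"ay":0,"az":0,"x":0,"y":0.006,"z":0,"grip":1},{"ax":0,"ay":0,"az":0,"x":0,"y":0.006,"z":0,"grip":1}]' 100 >/dev/null; python3 st.py
python3 -m handwheel '[{"ax":0,"ay":0,"az":0,"x":0,"y":0.0005,"z":0,"grip":1},{"ax":0,"ay":0,"az":0,"x":0,"y":0.001,"z":0,"grip":1},{"ax":0,"ay":0,"az":0,"x":0,"y":0.0015,"z":0,"grip":1},{"ax":0,"ay":0,"az":0,"x":0,"y":0.002,"z":0,"grip":1},{"ax":0,"ay":0,"az":0,"x":0,"y":0.0025,"z":0,"grip":1},{"ax":0,"ay":0,"az":0,"x":0,"y":0.003,"z":0,"grip":1},{"ax":0,"ay":0,"az":0,"x":0,"y":0.003,"z":0,"grip":1},{"ax":0,"ay":0,"az":0,"x":0,"y":0.003,"z":0,"grip":1},{"ax":0,"ay":0,"az":0,"x":0,"y":0.003,"z":0,"grip":1},{"ax":0,"ay":0,"az":0,"x":0,"y":0.003,"z":0,"grip":1}]' 100 >/dev/null; python3 st.py
```

```text
t 24.37 hx 27.05 hy -0.25 z 158.25 mm | Fx -0.05 Fy 0.11 Fz -1.13 | yaw 78.21 tilt [ 0.   -0.05] w 0.0482 tq [-0.01 -0.    0.03]
t 25.20 hx 30.04 hy -0.22 z 158.27 mm | Fx -0.42 Fy 0.42 Fz -2.27 | yaw 78.22 tilt [ 0.   -0.05] w 0.0485 tq [0.04 0.02 0.  ]
```

```bash
python3 -m handwheel '[{"ax":0,"ay":0,"az":0,"x":0,"y":0.0005,"z":0,"grip":1},{"ax":0,"ay":0,"az":0,"x":0,"y":0.001,"z":0,"grip":1},{"ax":0,"ay":0,"az":0,"x":0,"y":0.0015,"z":0,"grip":1},{"ax":0,"ay":0,"az":0,"x":0,"y":0.002,"z":0,"grip":1},{"ax":0,"ay":0,"az":0,"x":0,"y":0.0025,"z":0,"grip":1},{"ax":0,"ay":0,"az":0,"x":0,"y":0.003,"z":0,"grip":1},{"ax":0,"ay":0,"az":0,"x":0,"y":0.003,"z":0,"grip":1},{"ax":0,"ay":0,"az":0,"x":0,"y":0.003,"z":0,"grip":1},{"ax":0,"ay":0,"az":0,"x":0,"y":0.003,"z":0,"grip":1},{"ax":0,"ay":0,"az":0,"x":0,"y":0.003,"z":0,"grip":1}]' 100 >/dev/null; python3 st.py
python3 - <<'E'
from hook import *
save('side','s19'); 
a=cv2.imread('pics/s19.png')[150:270,200:320]
cv2.imwrite('pics/s19c.png',cv2.resize(a,None,fx=4.5,fy=4.5,interpolation=cv2.INTER_CUBIC))
E
```

```text
t 26.03 hx 32.97 hy -0.24 z 158.31 mm | Fx -4.73 Fy 0.48 Fz 1.92 | yaw 78.22 tilt [-0.   -0.05] w 0.0479 tq [0.3  1.06 0.07]
```

View pics/s19c.png

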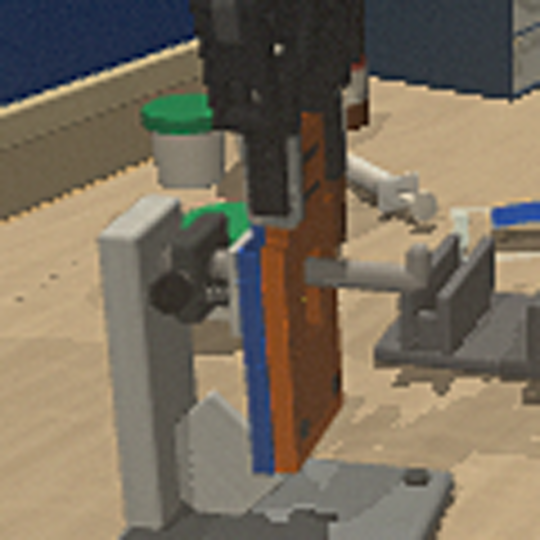

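Orange is on blue and pressing: 4.7 N at hx 33, about 3.9 mm of compression. Continuing slowly.

```bash
python3 -m handwheel '[{"ax":0,"ay":0,"az":0,"x":0,"y":0.0005,"z":0,"grip":1},{"ax":0,"ay":0,"az":0,"x":0,"y":0.001,"z":0,"grip":1},{"ax":0,"ay":0,"az":0,"x":0,"y":0.0015,"z":0,"grip":1},{"ax":0,"ay":0,"az":0,"x":0,"y":0.002,"z":0,"grip":1},{"ax":0,"ay":0,"az":0,"x":0,"y":0.0025,"z":0,"grip":1},{"ax":0,"ay":0,"az":0,"x":0,"y":0.003,"z":0,"grip":1},{"ax":0,"ay":0,"az":0,"x":0,"y":0.0035,"z":0,"grip":1},{"ax":0,"ay":0,"az":0,"x":0,"y":0.0035,"z":0,"grip":1},{"ax":0,"ay":0,"az":0,"x":0,"y":0.0035,"z":0,"grip":1},{"ax":0,"ay":0,"az":0,"x":0,"y":0.0035,"z":0,"grip":1}]' 100 >/dev/null; python3 st.py
```

```text
t 26.92 hx 35.94 hy -0.22 z 158.33 mm | Fx -7.08 Fy 0.60 Fz 2.25 | yaw 78.21 tilt [-0.06 -0.03] w 0.0484 tq [ 0.42  1.6  -0.01]
```

```bash
python3 -m handwheel '[{"ax":0,"ay":0,"az":0,"x":0,"y":0.0005,"z":0.0002,"grip":1},{"ax":0,"ay":0,"az":0,"x":0,"y":0.001,"z":0.0004,"grip":1},{"ax":0,"ay":0,"az":0,"x":0,"y":0.0015,"z":0.0006,"grip":1},{"ax":0,"ay":0,"az":0,"x":0,"y":0.002,"z":0.0008,"grip":1},{"ax":0,"ay":0,"az":0,"x":0,"y":0.0022,"z":0.0008,"grip":1},{"ax":0,"ay":0,"az":0,"x":0,"y":0.0022,"z":0.0008,"grip":1},{"ax":0,"ay":0,"az":0,"x":0,"y":0.0022,"z":0.0008,"grip":1},{"ax":0,"ay":0,"az":0,"x":0,"y":0.0022,"z":0.0008,"grip":1},{"ax":0,"ay":0,"az":0,"x":0,"y":0.0022,"z":0.0008,"grip":1},{"ax":0,"ay":0,"az":0,"x":0,"y":0.0022,"z":0.0008,"grip":1}]' 100 >/dev/null; python3 st.py
python3 - <<'E'
from hook import *
save('side','s20'); save('wrist','w20')
a=cv2.imread('pics/s20.png')[150:270,200:320]; b=cv2.imread('pics/w20.png')[80:380,140:500]
cv2.imwrite('pics/s20c.png',np.hstack([cv2.resize(a,(360,360),interpolation=cv2.INTER_CUBIC),cv2.resize(b,(432,360))]))
E
```

```text
t 27.75 hx 37.42 hy -0.24 z 157.66 mm | Fx -9.00 Fy 0.14 Fz 3.93 | yaw 78.21 tilt [-0.13 -0.02] w 0.0480 tq [0.42 1.96 0.05]
```

View pics/s20c.png

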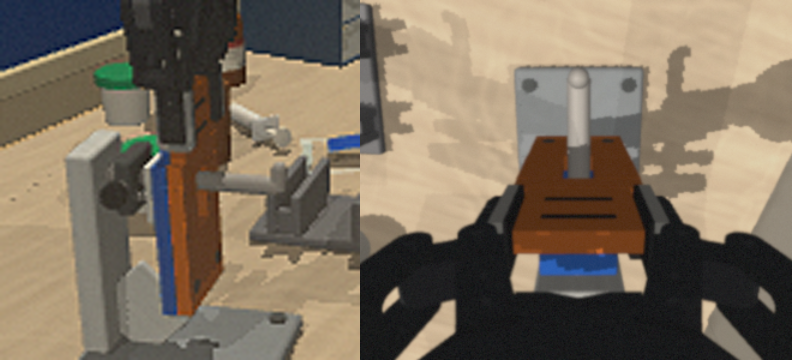

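9.0 N at about 8.4 mm, both plates face to face. Letting go.

```bash
python3 -m handwheel '[{"ax":0,"ay":0,"az":0,"x":0,"y":0,"z":0,"grip":-0.7},{"ax":0,"ay":0,"az":0,"x":0,"y":0,"z":0,"grip":-0.7},{"ax":0,"ay":0,"az":0,"x":0,"y":0,"z":0,"grip":-0.7},{"ax":0,"ay":0,"az":0,"x":0,"y":0,"z":0,"grip":-0.7},{"ax":0,"ay":0,"az":0,"x":0,"y":0,"z":0,"grip":-0.7},{"ax":0,"ay":0,"az":0,"x":0,"y":0,"z":0,"grip":-0.7},{"ax":0,"ay":0,"az":0,"x":0,"y":0,"z":0,"grip":-0.7},{"ax":0,"ay":0,"az":0,"x":0,"y":0,"z":0,"grip":-0.7},{"ax":0,"ay":0,"az":0,"x":0,"y":0,"z":0,"grip":-0.7},{"ax":0,"ay":0,"az":0,"x":0,"y":0,"z":0,"grip":-0.7}]' 60 >/dev/null; python3 st.py
python3 - <<'E'
from hook import *
save('side','s21'); save('wrist','w21')
a=cv2.imread('pics/s21.png')[150:270,200:320]; b=cv2.imread('pics/w21.png')[80:380,140:500]
cv2.imwrite('pics/s21c.png',np.hstack([cv2.resize(a,(360,360),interpolation=cv2.INTER_CUBIC),cv2.resize(b,(432,360))]))
E
```

```text
t 28.68 hx 37.41 hy -0.22 z 157.62 mm | Fx -0.11 Fy 0.21 Fz -0.71 | yaw 78.21 tilt [-0.13 -0.02] w 0.0726 tq [ 0.04  0.03 -0.05]
```

View pics/s21c.png

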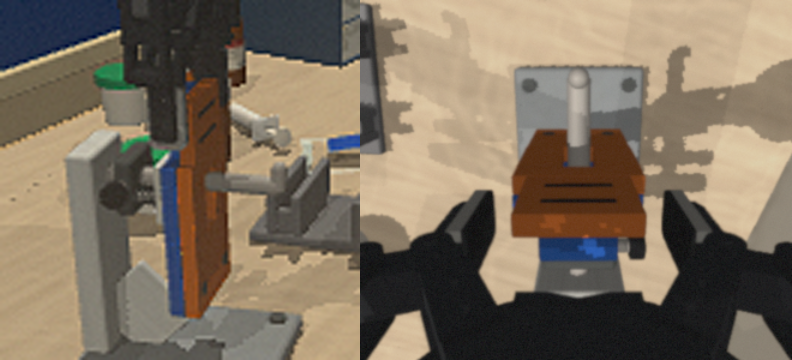

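Both are free and flush with each other. Straight up and away.

```bash
python3 -m handwheel '[{"ax":0,"ay":0,"az":0,"x":0,"y":0,"z":-0.008,"grip":-0.7},{"ax":0,"ay":0,"az":0,"x":0,"y":0,"z":-0.022,"grip":-0.7},{"ax":0,"ay":0,"az":0,"x":0,"y":0,"z":-0.04,"grip":-0.7},{"ax":0,"ay":0,"az":0,"x":0,"y":0,"z":-0.06,"grip":-0.7},{"ax":0,"ay":0,"az":0,"x":0,"y":0,"z":-0.08,"grip":-0.7},{"ax":0,"ay":0,"az":0,"x":-0.02,"y":0,"z":-0.1,"grip":-0.7},{"ax":0,"ay":0,"az":0,"x":-0.05,"y":0,"z":-0.115,"grip":-0.7},{"ax":0,"ay":0,"az":0,"x":-0.085,"y":0,"z":-0.12,"grip":-0.7},{"ax":0,"ay":0,"az":0,"x":-0.115,"y":0,"z":-0.12,"grip":-0.7},{"ax":0,"ay":0,"az":0,"x":-0.13,"y":0,"z":-0.12,"grip":-0.7}]' 60 >/dev/null; python3 st.py
python3 - <<'E'
from hook import *
s=get_state(); save('side','s22'); save('scene','c22'); save('wrist','w22')
a=cv2.imread('pics/s22.png')[130:290,200:360]; b=cv2.imread('pics/c22.png')[100:260,240:400]
cv2.imwrite('pics/s22c.png',cv2.resize(np.hstack([a,b]),None,fx=2.5,fy=2.5,interpolation=cv2.INTER_CUBIC))
a=np.radians(-11.8); ex=np.array([np.cos(a),np.sin(a)]); ey=np.array([-ex[1],ex[0]]); h0=np.array([.5232,-.128])
W=cloud('wrist','w22',s); im=cv2.imread('pics/w22.png').astype(int)
x=(W[...,:2]-h0)@ex; y=(W[...,:2]-h0)@ey; z=W[...,2]
near=(x>-0.01)&(x<.08)&(np.abs(y)<.06)
for lab,c in (('blue',im[...,0]>im[...,2]+30),('orange',im[...,2]>im[...,0]+50)):
    for lo,hi in ((.18,.2),(.143,.158)):
        m=near&c&(z>lo)&(z<hi)
        if m.sum()>15: rect(np.c_[x[m],y[m],z[m]],lab+str(lo))
E
```

```text
t 29.62 hx 37.64 hy -133.03 z 278.76 mm | Fx 0.33 Fy 0.67 Fz -1.37 | yaw 78.11 tilt [-0.07 -0.09] w 0.0725 tq [ 0.04 -0.07  0.01]
blue0.18 340 [40.9 -1.1] [ 8.7 29.9] 1.02 0.1893
blue0.143 177 [ 42.5 -23.7] [19.  10.2] 80.21 0.1505
orange0.18 744 [30.8 -0.2] [50.2 10.5] 89.87 0.1891
orange0.143 273 [28.9 -0.6] [ 8.4 63.6] 2.93 0.151
```

View pics/s22c.png

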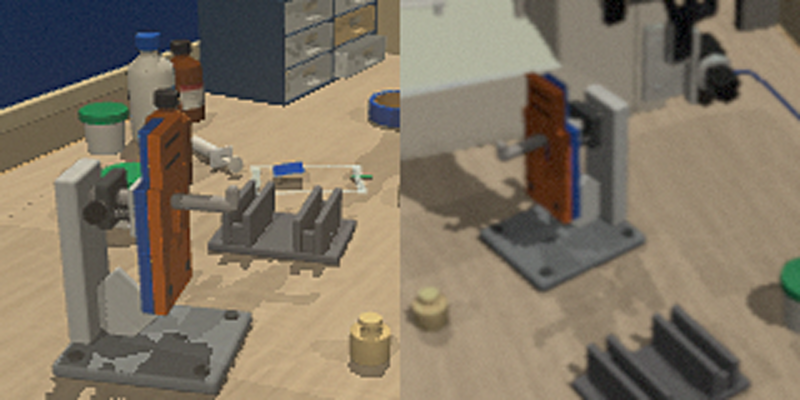

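View pics/w22.png

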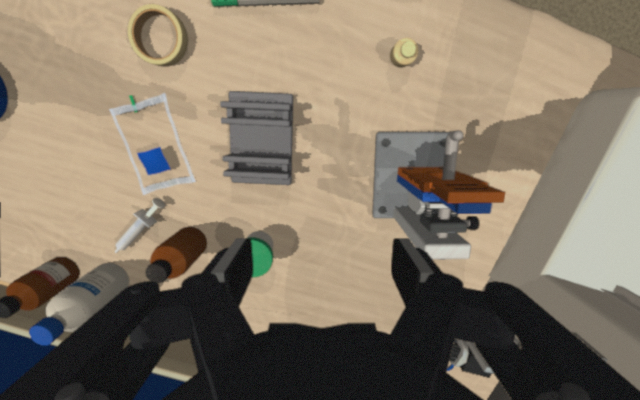

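View pics/c22.png

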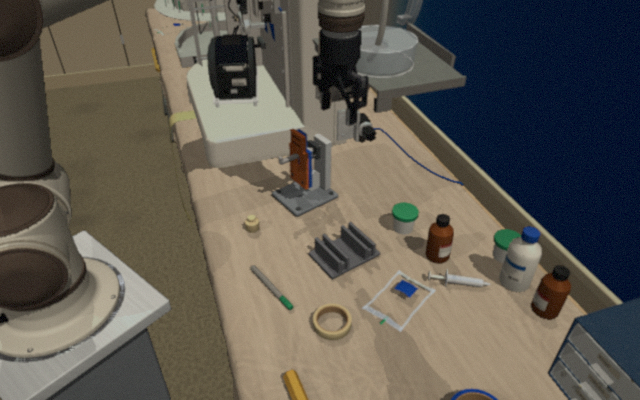

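Run:
```python
from hook import *
a=np.radians(-11.8); ex=np.array([np.cos(a),np.sin(a)]); ey=np.array([-ex[1],ex[0]]); h0=np.array([.5232,-.128])
for c,f in (('scene','c22'),('side','s22')):
    W=cloud(c,f); im=cv2.imread(f'pics/{f}.png').astype(int)
    x=(W[...,:2]-h0)@ex; y=(W[...,:2]-h0)@ey; z=W[...,2]
    o=(im[...,2]>im[...,0]+25)&(x>0.01)&(x<0.06)&(np.abs(y)<0.03)&(z>0.06)&(z<0.185)
    A=np.c_[y[o],z[o],np.ones(o.sum())]; X=x[o]; k=np.ones(len(X),bool)
    for _ in range(4):
        p=np.linalg.lstsq(A[k],X[k],rcond=None)[0]; r=X-A@p; k=np.abs(r)<0.0015
    print(c,k.sum(),'yaw deg',-np.degrees(p[0]).round(2),'lean deg',np.degrees(p[1]).round(2))
i0=cv2.imread('pics/scene0.png').astype(int)
i1=cv2.imread('pics/c22.png').astype(int)
d=np.abs(i1-i0).sum(2); 
for n,b in dict(weight=(210,235,240,265),cup=(200,235,388,422),tape=(300,340,308,356),marker=(262,312,246,296),bottle=(212,265,424,456),pouch=(268,330,360,440)).items():
    print(n,np.percentile(d[b[0]:b[1],b[2]:b[3]],[50,95,99]))
```

```text
scene 446 yaw deg 2.31 lean deg -0.43
side 579 yaw deg -0.85 lean deg 0.12
weight [ 6.   16.   20.76]
cup [ 9.   30.55 38.  ]
tape [29. 71. 78.]
marker [13. 75. 81.]
bottle [ 8. 25. 34.]
pouch [ 8. 57. 66.]
```

Both plates are straight and touching, and the bystanders haven't moved (the tape and marker pixel differences are robot shadow). Handing in.

Run:
```python
from h import *
print(job_done(), get_state()['time'])
```

```text
the job is handed in; nothing more can be done
the job is handed in; nothing more can be done
```

Both spacer plates are hanging on the hook, the blue one first and the orange one snug against it. I handed the job in at about 30 s.

| Plate | Push before letting go | Force |
|---|---|---|
| Blue | about 8.7 mm into the buffer | 9.5 N |
| Orange | about 8.4 mm into the buffer | 9.0 N |

The buffer depth is worked out from the arm position and the point where I felt contact, not read directly. After each release the buffer slid the plates back a little, as expected.

- **Touching:** the plate centres measured 10.1 mm apart along the rod, and each plate is 10 mm thick. Both tops were at 189 mm, the correct hanging height.
- **Straight:** the orange plate leans less than 0.5°. The two fixed cameras disagreed on its turn, reading +2.3° and −0.9°. The wrist camera's view of its top edge shows it square within about 0.1°.
- **Blue plate:** I could not check it as closely at the end because it is mostly hidden behind the orange one. Its tab top was within about 1° of square.
- **Position finding:** the trained networks' points were about 5 mm off near the hook, so I lined the plates up from the depth pictures instead.
- **Bench:** the other items look unmoved in the before and after pictures. The brightness differences around the tape, marker and pouch look like the arm's shadow. The gripper was clear of everything at the end.

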